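Load and close up the paste extruder's cartridge dock

ROBOT

A 7-joint arm with a two-finger parallel gripper is mounted at the origin on the work surface. World frame = base frame: x ahead of the robot, y to its left, z up, the work surface at z = 0. Lengths are in m, angles in degrees, forces in N, time in s.
With the tool pointing down it reaches from about 0.35 to 0.9 m from the base axis. Payload 7.2 kg.
Tool frame: the origin (TCP) lies on the centre line of the jaws, within the pads' length; the fingertips stand 25 mm ahead of it and the grasp point (between the pads) lies 6 mm ahead of it (ctrl.tip_reach is the z of the fingertips in the tool frame, in m); z points along the fingers, y is the direction in which the jaws open and shut (so a half turn about z gives the same grasp; the last joint's range is limited). The gripper opens to 85 mm and grips with 20 to 120 N. Pads are 22 mm wide; open, the fingers measure 114 mm over their backs; the gripper's body (76 mm by 85 mm) begins 54 mm behind the grasp point. The pads swing forward as they close: fully open they stand 13 mm farther back than shut.
Start: joints at [59.118, 23.554, -0.728, 91.456, 0.321, 64.991, -4.71], TCP at [0.283, -0.557, 0.256] pointing down, gripper open.
Joint ranges: [-169.25, 169.25], [-16.82, 113.86], [-84.01, 82.57], [7.8, 145.47], [-59.2, 239.2], [7.22, 106.19], [-163.78, 163.78]. Speed limits (degrees/s): [136.94, 136.94, 172.46, 172.46, 180, 180, 180].

INTERFACE

Orientations are given as a 3x3 rotation matrix whose columns are the frame's x, y, z axes.
In Python, from station import ctrl gives the robot as it stands. The module is installed in compiled form; this text tells all that it offers.
- The arm moves only by the tool move_arm, never from a script. Its argument "targets" is a list that holds one entry, the list of rows, each a list of 4 numbers: the shift along the tool's x, y, z in mm, then the turn about the tool's z in rad. In form: [[[tx, ty, tz, turn], ...]]. A call has 1 to 12 rows; each row is the pose to reach, as a shift and turn from the pose commanded when the call began, along the tool's axes at that moment; what a row does not reach only later rows make up. A row lasts 1/12 s, in which the tool goes at most 41.7 mm and 7.16 degrees, less where a joint would pass 70% of its speed; a pose out of reach is approached as far as the arm can. A call with a gripper value outside its range is refused whole. "jaw" is the finger opening in mm, from 0 to 85.4, set as the call begins (left out, the last holds). The fingers move at their own pace and stop on an object; "grip_force" is the grip in N (left out, the last holds). Time passes only in rows, so rows that repeat a pose let the fingers close. It gives the time, the measured TCP pose, the force and the opening at its end, in the units of the state.
- ctrl.state(): the state, without advancing time (a new reading comes with each control period).
- ctrl.capture(name): name is "scene" or "top"; returns a dict with "img" (400x640x3 uint8, red, green, blue), "fx", "fy", "cx", "cy" (pixels), "distortion" ([k1, k2, p1, p2, k3] as OpenCV has them; the pictures are not rectified), "origin" and "attitude" of the camera in the world. Camera axes: x right, y down, z forward; pixel columns grow to the right and rows downward; lengths in m; the calibration is good to about 2 mm. A picture is of the moment at which its call begins. There is no depth.
- ctrl.finish_job(): hands the job in, once; it reports no verdict.
The state is a dict: "clock": time; "joints": joint angles; "dq": joint speeds; "effort": joint torques, N m; "position": TCP position; "orientation": TCP orientation; "contact_force": force on the tool from outside, world axes, zero at the start; "moment": the same for the moment, N m; "finger_gap": finger opening in m.
Only numpy, scipy, OpenCV 4.12 (cv2) and the standard library are available. Lean on these libraries where they do the work, as an engineer would, in place of code of your own. Each camera call takes 0.05 s, during which the arm holds its last target.

TASK

Load the paste extruder: take the cartridge that has a flange out of the wooden rest and slide it down into the slots of the sloping dock, so that its flange drops behind the slotted plate and it lies fully home; lay it in gently, do not drop it. Then, with the cartridge left in, shut the steel lid fully down over it and slide the bolt fully across to lock it. Leave the cartridge without a flange and everything else on the table where they are.

Things in the scene. Friction and masses are not known exactly. Their poses are not given: they have to be found in the camera images.
- cart_mid (a point): Flanged cartridge: aluminium tube, 26 mm outer diameter, 110 mm long, under 0.2 kg, a round flange (42 mm wide, 5 mm thick) flush with its +x end, a dark nozzle (10 mm wide, 14 mm long) on its -x end. Lies level in one of the wooden rest's two places, flange away from the robot. Site at the middle of the tube's axis; x along the axis to the flange.
- flange (a point): Centre of that cartridge's flange, on its axis, 52.5 mm from the middle; same axes.
- plain_mid (a point): The other cartridge in the rest: the same tube without a flange (leave it). Site at the middle of its axis, x along the axis.
- rest: Wooden rest, 100 x 160 mm, origin under its centre. Its two places run along x, 45 mm either side of the centre. Each cartridge lies in slots 30 mm wide in two 6 mm walls at x = -35 and +35 mm (tops 44 mm high); the cartridge's axis is 47 mm above the table. Between the walls there is room for fingers down to the 8 mm base.
- seat (a point): Where the flanged cartridge's middle lies when home in the dock, 34 mm above the dock's wooden bed (145 mm wide). The bed rises 25 degrees away from the robot: x runs up the slope along the cartridge's axis (flange end up), y across to the left, z square to the bed, leaning 25 degrees back. Let go with the middle at x = 0 to 4 mm. Between the two slotted plates there is room for fingers.
- plate (a point): Middle of the upper slotted aluminium plate (6 mm thick, square to the seat's x, 46 mm up-slope of the seat), on the seat's axis; axes as the seat's. Its slot is 31 mm wide, open to +z, floor at z = -13 mm, flared from z = 4 to its top at 18 mm. Behind it, from x = 3 to 15 mm, is the gap for the flange, then an end block up to z = 16 mm. A like plate stands at x = -85 mm.
- hinge (a point): Middle of the lid's hinge axis (along the seat's y), 67 mm up-slope of the seat and 28 mm above it along z. Fixed to the dock, axes as the seat's.
- lid_tab (a point): End of the lid's tab, on the outer face, 145 mm from the hinge. The lid is a steel plate, 5 mm thick, 72 mm wide, reaching 123 mm from the hinge, then a tab 28 mm wide; the outer face lies 1 mm outside the hinge axis. x runs along the lid from tab to hinge, z out of the outer face. It starts standing open above the dock's upper end, tab up.
- lid (a joint): Lid angle, rad: 0 fully shut (parallel to the bed, over the cartridge), 1.57 square to the bed; grows as it opens; limit 2.2. The hinge is stiff (0.15 N m): the lid stays where it is left, and can be pushed by its outer face.
- bolt_knob (a point): Top centre of the bolt's upright knob (dark steel, 16 mm diameter, 30 mm long along the seat's z, standing on a flat bar 12 mm wide). It is at the dock's lower end, 72 mm down-slope of the seat, its top 66 mm above the seat along z. The bar slides across, over the shut lid's tab. Site axes as the seat's.
- bolt (a joint): Bolt travel, m: 0 drawn back, 0.045 fully home (end stop); grows towards the seat's -y. Takes about 2 N to slide and stays where it is left.
- gear: Bystander: white printed gear, 44 mm across, 12 mm high, flat. Origin at its underside.
- bracket: Bystander: grey printed L-bracket, 50 x 30 x 40 mm high. Origin at its underside.
- caliper: Bystander: digital caliper lying flat, 170 mm long, 12 mm high. Origin at its underside.
- driver: Bystander: screwdriver lying on the table.
- glue: Bystander: blue bottle, 52 mm wide, 130 mm high. Origin at its underside.
- cup: Bystander: green printed cup, 72 mm wide, 85 mm high. Origin at its underside.
- spool: Bystander: black filament spool lying flat, 90 mm wide, 38 mm high. Origin at its underside.
Not all that is in view belongs to the job. Leave any yellow look-alike of the part that bears cart_mid alone.

How it is judged:
By the outcome, as a careful person would: the job done as asked, in the order asked, and still so for the second after the job is handed in, with the robot touching nothing.
It also fails if it takes over 70 s, if anything falls off the work surface, if the arm or the gripper's body presses on something with over 40 N, if the wrist force passes 120 N, or if a joint passes its speed limit or range.

## Working session

There is one attempt and no reset: what is moved stays moved. The work goes in short steps, Python scripts to look and compute and a tool call to move; the robot and the scene stay as the last step left them, time stands still between calls to the robot, and variables do not carry over. Pictures are saved under pics/ and viewed, and the job is handed in when it is done.

Besides the shell and the picture viewer there is one more tool, called after "Call:" in YAML: its name, and indented under it one key for each argument. move_arm: Moves the arm, as the interface text tells. Its arguments: {"type":"object","properties":{"targets":{"type":"array","items":{"type":"array","items":{"type":"array","items":{"type":"number"}}}},"jaw":{"type":"number"},"grip_force":{"type":"number"}},"required":["targets"]}

```bash
mkdir -p pics
python3 - <<'E'
from station import ctrl
import cv2,numpy as np
s=ctrl.state(); print(s)
print(ctrl.tip_reach)
for n in("scene","top"):
    c=ctrl.capture(n); cv2.imwrite(f"pics/{n}0.png",c["img"][:,:,::-1])
    print({k:v for k,v in c.items() if k!="img"})
E
```

```text
{'clock': 0.0, 'joints': array([59.11682938, 23.60082503, -0.72789411, 91.50332082,  0.32039733,
       64.98862767, -4.70770744]), 'dq': array([ 0.06039641,  0.05638893, -0.02517459,  0.06127837, -0.04624152,
       -0.03337315, -0.03645286]), 'effort': array([-2.90405196e-04, -6.00621414e+01,  6.82424381e-01, -2.99411041e+01,
        1.39130320e-02,  1.05354167e-02, -7.54689495e-05]), 'position': array([ 0.28327189, -0.55662596,  0.25544948]), 'orientation': array([[ 8.91177528e-01,  4.53654001e-01, -8.12794470e-04],
       [ 4.53654716e-01, -8.91176498e-01,  1.35921039e-03],
       [-1.07732099e-04, -1.58002580e-03, -9.99998746e-01]]), 'contact_force': array([ 0.77030633,  0.26766815, -0.29111093]), 'moment': array([ 0.0312912 ,  0.07245781, -0.00231403]), 'finger_gap': 0.08567902673166745}
0.025
{'fx': 465.59014292114165, 'fy': 465.59014292114165, 'cx': 311.0494318634573, 'cy': 197.14101181714764, 'distortion': array([-0.10411918,  0.        ,  0.        ,  0.        ,  0.        ]), 'origin': array([1.44828596, 0.1778268 , 1.0693648 ]), 'attitude': array([[-0.20536441,  0.72486877, -0.65756424],
       [ 0.97859202,  0.16137956, -0.12772739],
       [ 0.01353183, -0.66971778, -0.74249241]])}
{'fx': 465.3768155663577, 'fy': 465.3768155663577, 'cx': 314.037530435509, 'cy': 195.03512368354924, 'distortion': array([0.00664775, 0.        , 0.        , 0.        , 0.        ]), 'origin': array([0.46183459, 0.01003672, 1.30022095]), 'attitude': array([[-0.02022636, -0.9921004 ,  0.12380506],
       [-0.99955225,  0.02279679,  0.01938042],
       [-0.02204968, -0.12335763, -0.99211728]])}
```

View pics/scene0.png

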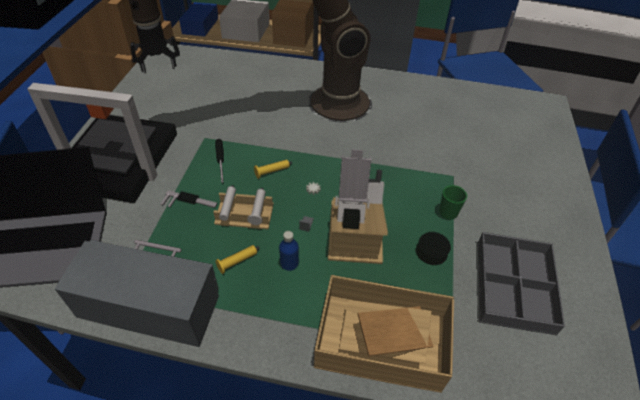

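View pics/top0.png

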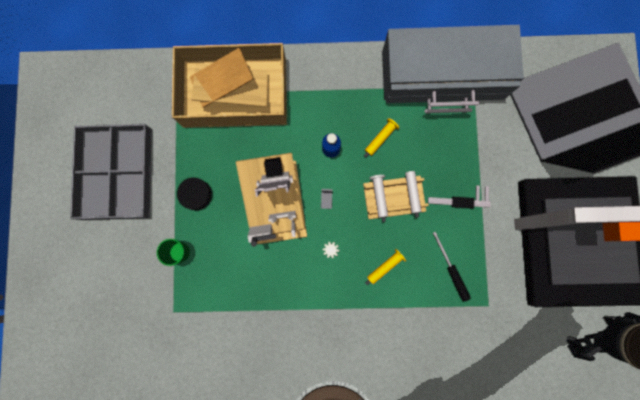

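The dock is around (272,200) in the top view and the rest around (395,197). I'll zoom in on both.

```bash
cat > h.py <<'E'
import cv2,numpy as np
from station import ctrl
def crop(n,x0,y0,w,h,f,name):
    c=ctrl.capture(n); im=c["img"][y0:y0+h,x0:x0+w,::-1]
    im=cv2.resize(im,None,fx=f,fy=f,interpolation=cv2.INTER_CUBIC)
    cv2.imwrite("pics/"+name,im); return c
def K(c): return np.array([[c["fx"],0,c["cx"]],[0,c["fy"],c["cy"]],[0,0,1.]])
def ray(c,uv):
    p=cv2.undistortPoints(np.array([[uv]],float),K(c),np.array(c["distortion"]))[0,0]
    d=c["attitude"]@np.array([p[0],p[1],1]); return np.array(c["origin"]),d/np.linalg.norm(d)
def tri(obs):
    A=np.zeros((3,3));b=np.zeros(3);L=[]
    for c,uv in obs:
        o,d=ray(c,uv);P=np.eye(3)-np.outer(d,d);A+=P;b+=P@o;L.append((o,P))
    x=np.linalg.solve(A,b); return x,[np.linalg.norm(P@(x-o))*1000 for o,P in L]
def atz(c,uv,z):
    o,d=ray(c,uv); return o+d*(z-o[2])/d[2]
def proj(c,X):
    R=c["attitude"].T; rv=cv2.Rodrigues(R)[0]; t=-R@np.array(c["origin"])
    return cv2.projectPoints(np.array(X,float).reshape(-1,1,3),rv,t,K(c),np.array(c["distortion"]))[0][:,0]
E
python3 - <<'E'
from h import *
crop("top",350,160,100,75,8,"t_rest.png")
crop("top",225,140,100,75*4//3,6,"t_dock.png")
crop("scene",200,170,100,75,8,"s_rest.png")
crop("scene",315,140,90,130,4.6,"s_dock.png")
E
```

```text
(no output)
```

View pics/t_rest.png

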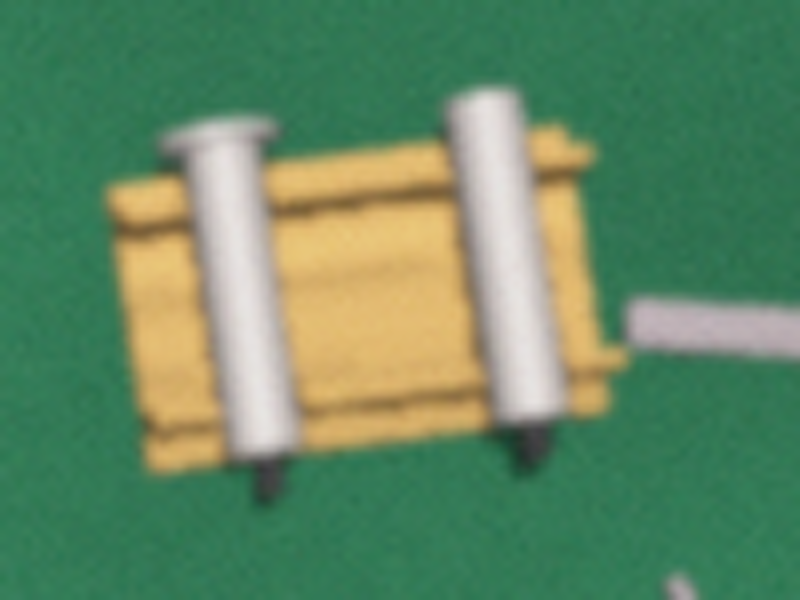

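View pics/t_dock.png

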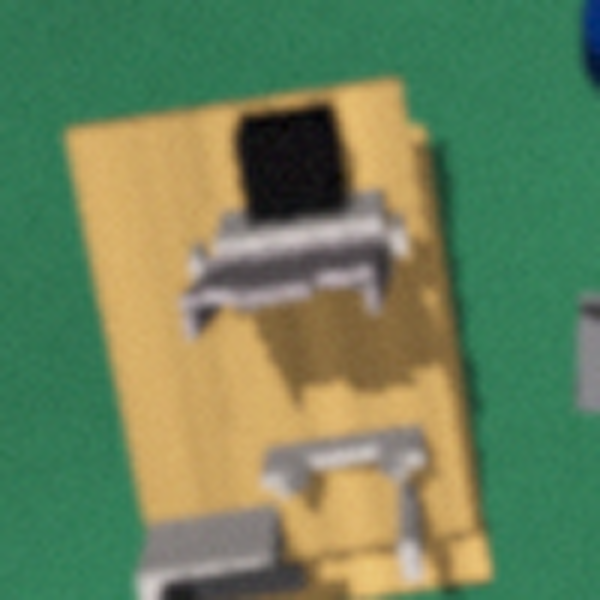

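View pics/s_rest.png

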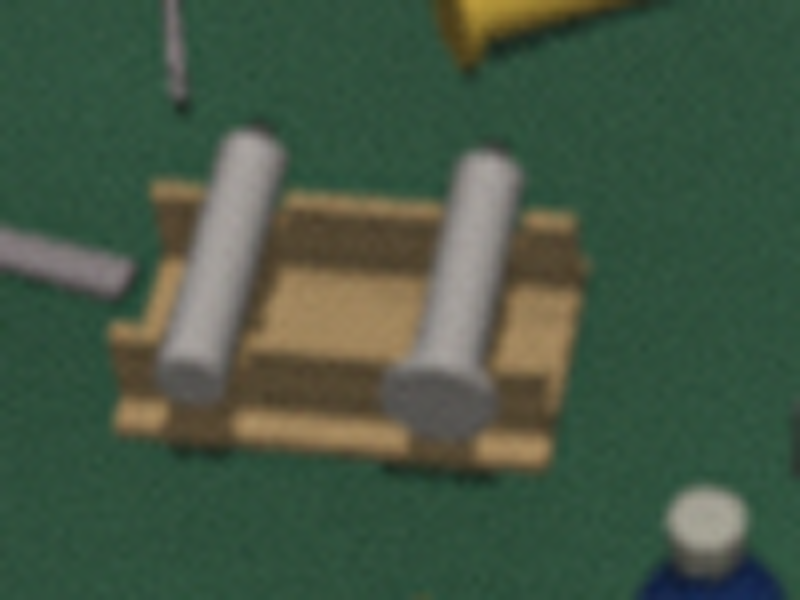

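View pics/s_dock.png

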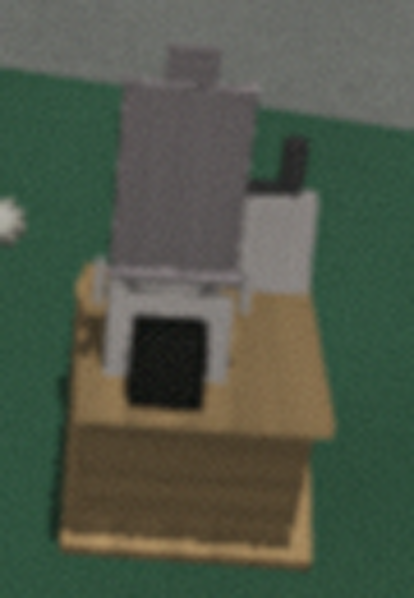

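Run:
```python
from h import *
crop("top",235,170,80,80,7.5,"t_d2.png")
crop("scene",330,145,64,60,10,"s_d2.png")
```

```text
(no output)
```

View pics/t_d2.png

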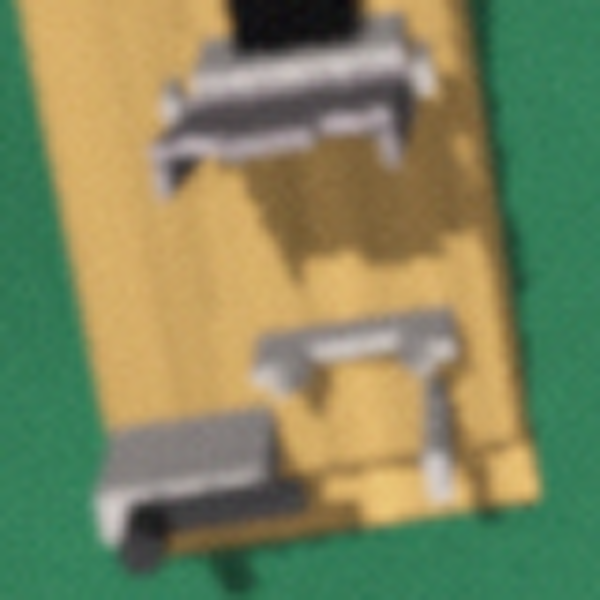

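View pics/s_d2.png

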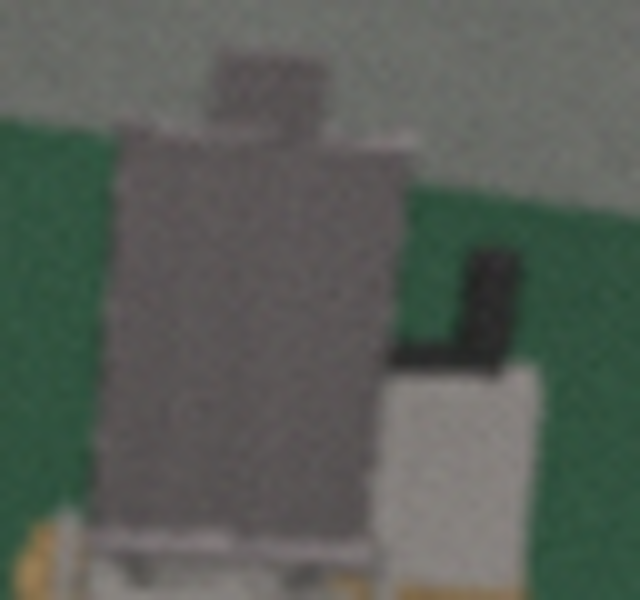

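```bash
cat > fit.py <<'E'
from h import *
from scipy.optimize import least_squares
def Rs(yaw):
    a=np.radians(25);c,s=np.cos(yaw),np.sin(yaw)
    Rz=np.array([[c,-s,0],[s,c,0],[0,0,1]])
    return Rz@np.array([[np.cos(a),0,-np.sin(a)],[0,1,0],[np.sin(a),0,np.cos(a)]])
def lidp(r,y,n,th):
    return np.array([67-r*np.cos(th)+n*np.sin(th), y, 28+r*np.sin(th)+n*np.cos(th)])/1000
def W(p,q): return p[:3]+Rs(p[3])@np.asarray(q)
def cs(X,Y): return (330+(X+.5)/10-.5,145+(Y+.5)/10-.5)
def ct(X,Y): return (235+(X+.5)/7.5-.5,170+(Y+.5)/7.5-.5)
E
cat > fit1.py <<'E'
from fit import *
S=ctrl.capture("scene");T=ctrl.capture("top")
def model(p):
    th=p[4];L=[]
    L+= [(S,cs(120,130),lidp(123,-36,1,th)),(S,cs(412,145),lidp(123,36,1,th)),
        (S,cs(216,52),lidp(145,-14,1,th)),(S,cs(328,60),lidp(145,14,1,th)),
        (S,cs(495,252),[-.072,p[5],.066]),(T,ct(140,553),[-.072,p[5],.066]),
        (T,ct(352,343),[-.085,0,.018])]
    return L
def res(p):
    r=[]
    for c,uv,q in model(p): r+=list(proj(c,W(p,q))[0]-uv)
    return r
x0=atz(T,(272,205),.1); p0=[x0[0],x0[1],.12,.15,1.7,.05]
f=least_squares(res,p0,loss="soft_l1",x_scale=[.1,.1,.1,.1,.1,.1]); print(f.x,np.round(np.reshape(f.fun,(-1,2)),2))
np.save("p.npy",f.x)
E
cat > ov.py <<'E'
from fit import *
import sys
p=np.load("p.npy");th=p[4]
def line(im,c,x0,y0,f,a,b,col):
    q=proj(c,[W(p,a),W(p,b)]); q=(q-[x0,y0]+.5)*f
    cv2.line(im,*[tuple(int(v) for v in k) for k in q],col,1,cv2.LINE_AA)
def rect(P): return [(P[i],P[(i+1)%len(P)]) for i in range(len(P))]
E_=[]
E_+=[(e,(0,0,255)) for e in rect([lidp(0,-36,1,th),lidp(123,-36,1,th),lidp(123,36,1,th),lidp(0,36,1,th)])]
E_+=[(e,(0,0,255)) for e in rect([lidp(123,-14,1,th),lidp(145,-14,1,th),lidp(145,14,1,th),lidp(123,14,1,th)])]
for xs in(-85,46):
  E_+=[(e,(255,0,255)) for e in rect([np.array([xs,y,z])/1000 for y,z in((-30,-34),(-30,18),(-15.5,18),(-15.5,-13),(15.5,-13),(15.5,18),(30,18),(30,-34))])]
k=p[5]*1000
E_+=[((np.array([-72,k,36])/1000,np.array([-72,k,66])/1000),(0,255,255))]
E_+=[((np.array([-55,0,0])/1000,np.array([55,0,0])/1000),(255,255,0))]
for n,x0,y0,w,h,f in(("top",225,130,100,125,4.8),("scene",315,140,90,130,4.6)):
    c=ctrl.capture(n);im=cv2.resize(c["img"][y0:y0+h,x0:x0+w,::-1],None,fx=f,fy=f,interpolation=cv2.INTER_CUBIC)
    for (a,b),col in E_: line(im,c,x0,y0,f,a,b,col)
    cv2.imwrite(f"pics/ov_{n}_{sys.argv[1]}.png",im)
a=cv2.imread(f"pics/ov_top_{sys.argv[1]}.png");b=cv2.imread(f"pics/ov_scene_{sys.argv[1]}.png")
h=max(len(a),len(b));o=np.zeros((h,a.shape[1]+b.shape[1],3),np.uint8);o[:len(a),:a.shape[1]]=a;o[:len(b),a.shape[1]:]=b
s=min(1,600/h,800/o.shape[1]); cv2.imwrite(f"pics/ov_{sys.argv[1]}.png",o[:600,:900] if s==1 else cv2.resize(o,None,fx=s,fy=s))
E
python3 fit1.py && python3 ov.py 1
```

```text
[0.6164398  0.1458917  0.13141362 0.36637083 0.97518531 0.0776608 ] [[ 2.25  2.13]
 [ 0.26 -2.1 ]
 [-0.24  0.92]
 [-0.89 -0.9 ]
 [-0.23 -0.03]
 [-0.75 -5.33]
 [ 0.94  8.67]]
```

View pics/ov_1.png

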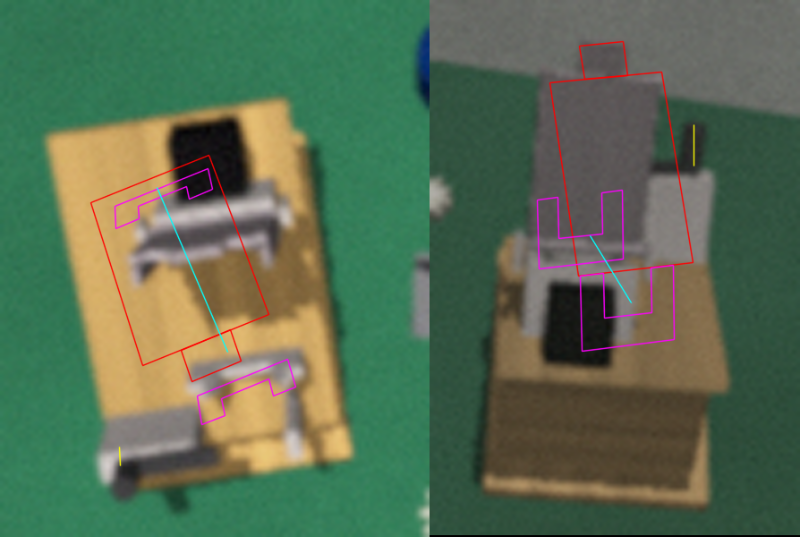

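```bash
sed -i 's|^    return L|    L+=[(S,cs(92,532),lidp(0,-36,1,th)),(S,cs(374,545),lidp(0,36,1,th))]\n    return L|' fit1.py
sed -i 's|^f=.*|best=None\nfor t0 in (1.2,1.6,2.0):\n  f=least_squares(res,p0[:4]+[t0,.06],x_scale=[.1,.1,.1,.1,.1,.1]); print(f.cost,f.x)\n  if best is None or f.cost<best.cost: best=f\nf=best;print(np.round(np.reshape(f.fun,(-1,2)),2))|' fit1.py
python3 fit1.py && python3 ov.py 2
```

```text
116.45223650373927 [0.61566629 0.12982441 0.14644381 0.17574859 0.72119524 0.07285842]
95.72236510617341 [0.61973185 0.12236868 0.14860606 0.25781812 1.79847578 0.08938263]
95.7223651102946 [0.61973183 0.12236868 0.14860607 0.2578177  1.79847606 0.08938256]
[[-0.13  0.94]
 [ 1.13 -1.27]
 [ 0.1   0.38]
 [ 0.88 -0.69]
 [ 0.32 -3.18]
 [-1.86 -7.73]
 [ 6.19  7.94]
 [ 0.67  3.02]
 [ 1.08  0.88]]
```

View pics/ov_2.png

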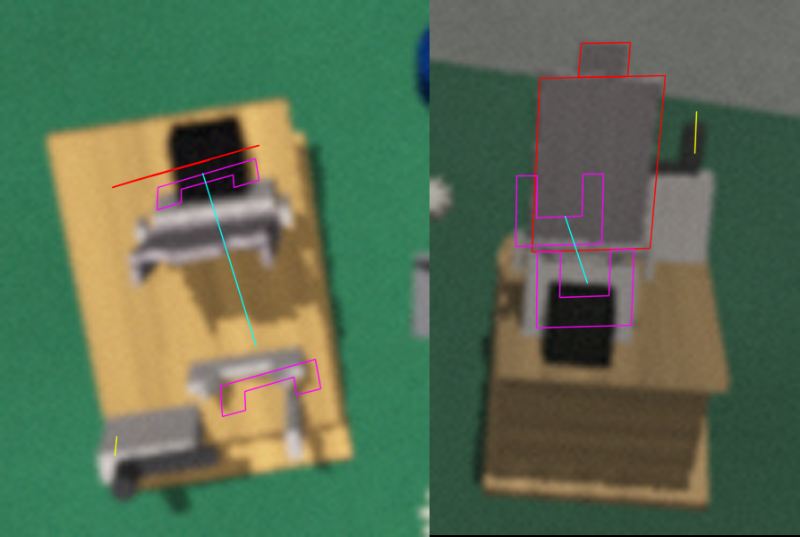

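```bash
sed -i 's|(T,ct(352,343),\[-.085,0,.018\])|(T,ct(358,362),[-.039,0,.018])|' fit1.py; sed -i 's/for xs in(-85,46)/for xs in(-39,46)/' ov.py
python3 fit1.py && python3 ov.py 3
```

```text
8.245857746916347 [0.5916305  0.12546572 0.12257352 0.10916849 0.73404665 0.0703503 ]
1.9780250930578989 [0.59350467 0.12206691 0.12452427 0.15580853 1.79855074 0.07813754]
1.9780250930571759 [0.59350467 0.12206691 0.12452427 0.15580855 1.79855072 0.07813754]
[[-0.2  -0.11]
 [ 0.31 -0.23]
 [-0.06  0.23]
 [ 0.43 -0.02]
 [-0.13 -1.29]
 [-0.21 -0.22]
 [-0.29  0.45]
 [-0.34  0.69]
 [-0.6   0.7 ]]
```

View pics/ov_3.png

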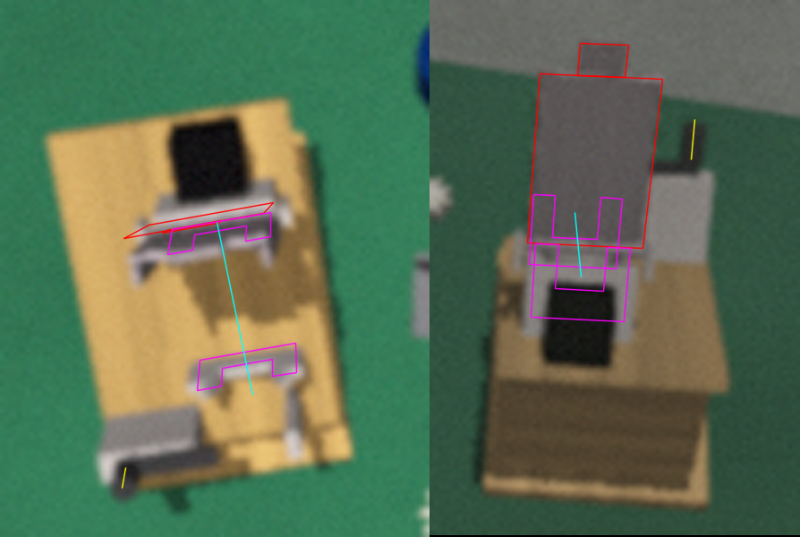

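Run:
```python
from h import *
def avg(n,k=12):
    return np.mean([ctrl.capture(n)["img"].astype(float) for _ in range(k)],0)
for n in("top","scene"):
    a=avg(n,6); np.save(f"avg_{n}.npy",a)
T=np.load("avg_top.npy");S=np.load("avg_scene.npy")
def sv(a,x0,y0,w,h,f,name):
    im=cv2.resize(a[y0:y0+h,x0:x0+w,::-1].clip(0,255).astype(np.uint8),None,fx=f,fy=f,interpolation=cv2.INTER_LANCZOS4)
    im=cv2.convertScaleAbs(im,alpha=1.3)
    for i in range(0,w,5): cv2.putText(im,str(x0+i),(int((i+.5)*f)-8,8),0,.3,(255,255,255)); cv2.line(im,(int((i+.5)*f),10),(int((i+.5)*f),14),(255,255,255))
    for i in range(0,h,5): cv2.putText(im,str(y0+i),(0,int((i+.5)*f)+3),0,.3,(255,255,255)); cv2.line(im,(20,int((i+.5)*f)),(24,int((i+.5)*f)),(255,255,255))
    cv2.imwrite("pics/"+name,im)
sv(T,250,160,50,37,16,"z1.png")
sv(T,245,208,55,42,14,"z2.png")
sv(S,325,145,60,50,12,"z3.png")
sv(S,325,185,60,48,12,"z4.png")
print(ctrl.state()["clock"])
```

```text
1.6
```

View pics/z1.png

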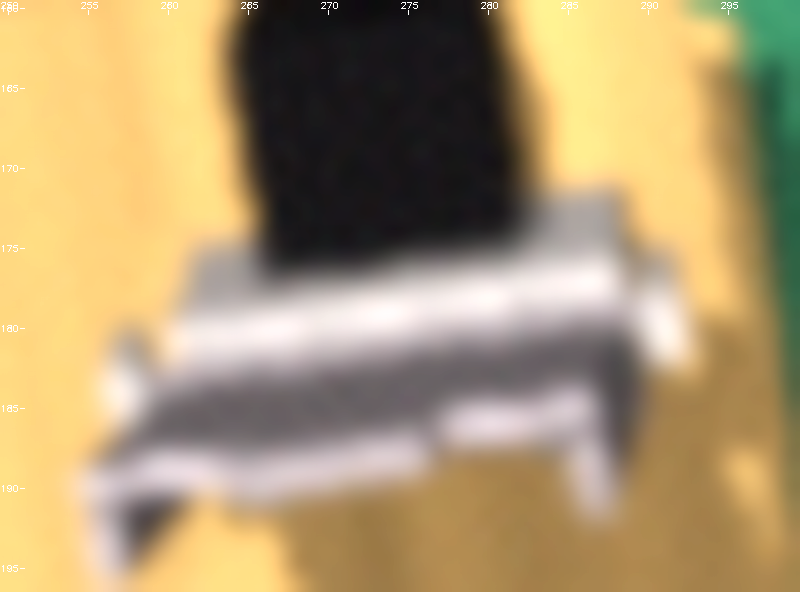

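View pics/z2.png

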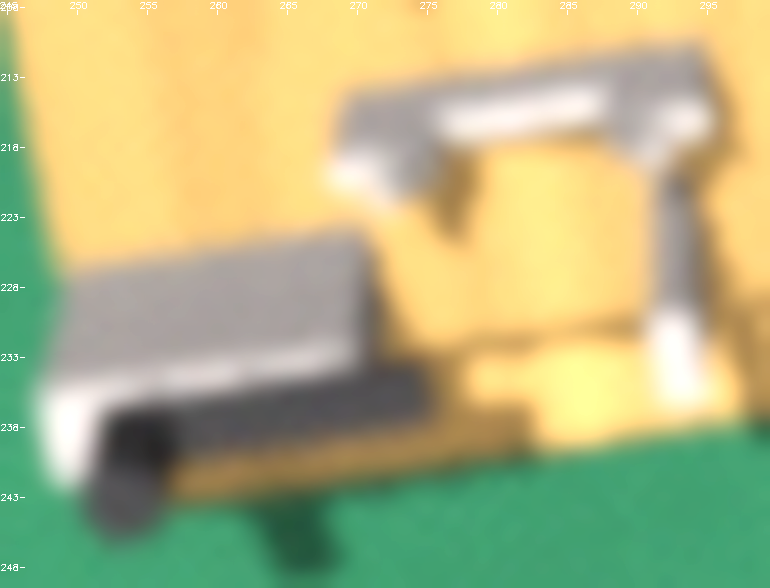

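View pics/z3.png

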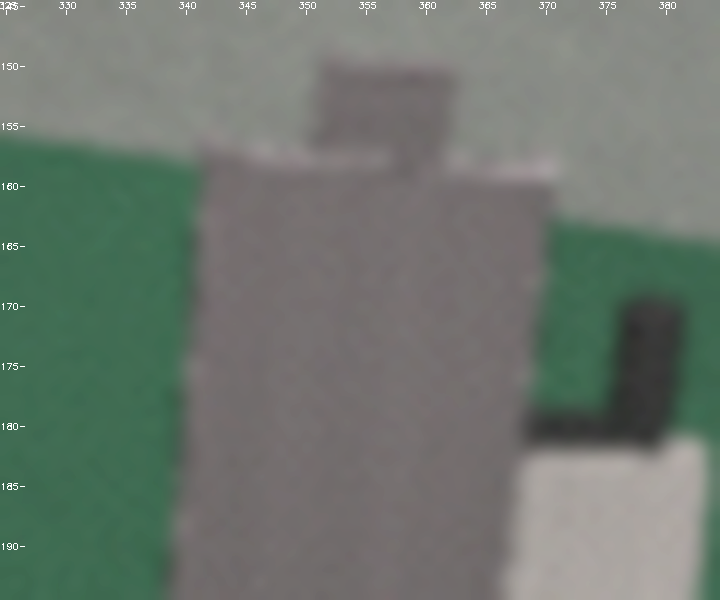

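View pics/z4.png

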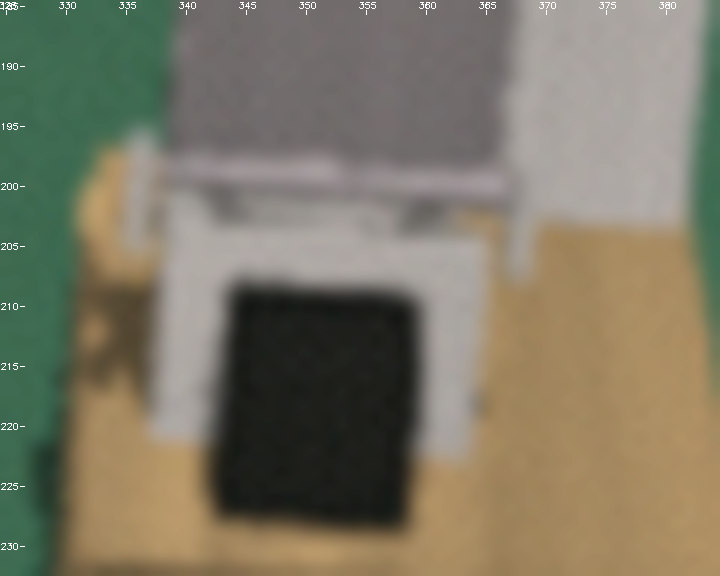

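```bash
cat > fit2.py <<'E'
from fit import *
S=ctrl.capture("scene");T=ctrl.capture("top")
def model(p):
    th=p[4];r0=p[6]*1000
    return [(S,(341.6,157.8),lidp(123,-36,1,th)),(S,(370.5,159.75),lidp(123,36,1,th)),
     (S,(351.3,150.3),lidp(145,-14,1,th)),(S,(362.4,151),lidp(145,14,1,th)),
     (S,(338.25,197.4),lidp(r0,-36,1,th)),(S,(366.6,199.1),lidp(r0,36,1,th)),
     (T,(254.6,189.2),lidp(123,-36+72,1,th)),(T,(287,183.8),lidp(123,-36,1,th)),
     (T,(263.9,190.1),lidp(145,14,1,th)),(T,(276.5,188.1),lidp(145,-14,1,th)),
     (S,(379.1,170.3),[-.072,p[5],.066]),(T,(253.6,243.2),[-.072,p[5],.066]),
     (T,(281.8,215.6),[-.039,0,-.013]),(T,(281.6,218.),[-.039,0,.018])]
def res(p):
    return np.concatenate([proj(c,W(p,q))[0]-uv for c,uv,q in model(p)])
f=least_squares(res,[.593,.122,.1245,.156,1.65,.078,0.005],x_scale=.1)
print(f.cost,np.round(f.x,4));print(np.round(f.fun.reshape(-1,2),2))
J=f.jac;print("sd mm/deg*",np.sqrt(np.diag(np.linalg.inv(J.T@J))*2*f.cost/(len(f.fun)-7))*1000)
np.save("p.npy",f.x)
E
python3 fit2.py && python3 ov.py 4
```

```text
2.017732249424247 [0.5927 0.1227 0.1158 0.1428 1.7227 0.0767 0.0087]
[[-0.26  0.06]
 [ 0.18 -0.27]
 [-0.33 -0.04]
 [ 0.1  -0.1 ]
 [ 0.23  0.06]
 [-0.22 -0.06]
 [-0.05  0.62]
 [-0.19  0.66]
 [-0.32 -0.47]
 [-0.1  -0.6 ]
 [-0.34  0.44]
 [-0.3  -0.14]
 [ 0.24 -0.87]
 [ 0.24  0.89]]
sd mm/deg* [0.65321415 0.31485976 0.68069452 8.03672096 6.04209966 1.20781522
 1.13715693]
```

View pics/ov_4.png

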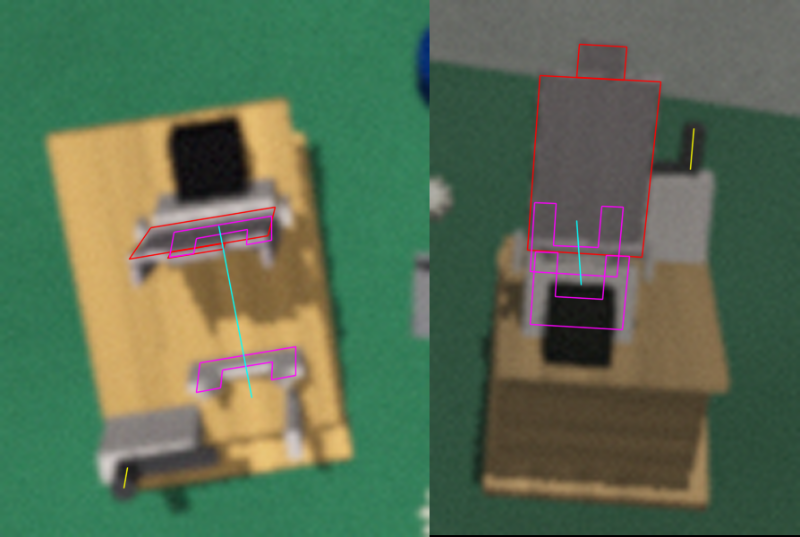

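```bash
cat > zo.py <<'E'
from fit import *
import sys
p=np.load("p.npy");th=p[4]
def box(x0,x1,y0,y1,z0,z1):
    P=[np.array([x,y,z])/1000 for x in(x0,x1) for y in(y0,y1) for z in(z0,z1)]
    return [(P[a],P[b]) for a,b in((0,1),(0,2),(0,4),(1,3),(1,5),(2,3),(2,6),(3,7),(4,5),(4,6),(5,7),(6,7))]
def plate(xs):
    o=[]
    for dx in(-3,3):
        Q=[np.array([xs+dx,y,z])/1000 for y,z in((-30,-34),(-30,18),(-21,18),(-15.5,4),(-15.5,-13),(15.5,-13),(15.5,4),(21,18),(30,18),(30,-34))]
        o+=[(Q[i],Q[(i+1)%10]) for i in range(10)]
    return o
def lidbox():
    o=[]
    for n in(1,-4):
        Q=[lidp(r,y,n,th) for r,y in((0,-36),(123,-36),(123,-14),(145,-14),(145,14),(123,14),(123,36),(0,36))]
        o+=[(Q[i],Q[(i+1)%8]) for i in range(8)]
    return o
def draw(cam,x0,y0,w,h,f,name,what):
    c=ctrl.capture(cam);im=np.load(f"avg_{cam}.npy") if "live" not in sys.argv else c["img"].astype(float)
    im=cv2.resize(im[y0:y0+h,x0:x0+w,::-1].clip(0,255).astype(np.uint8),None,fx=f,fy=f,interpolation=cv2.INTER_CUBIC)
    for a,b in what:
        q=(proj(c,[W(p,a),W(p,b)])-[x0,y0]+.5)*f
        cv2.line(im,*[tuple(int(v) for v in k) for k in q],(0,0,255),1,cv2.LINE_AA)
    return im
if __name__=="__main__":
    a=draw("top",245,160,55,90,6.6,"",plate(-39)+plate(46)+lidbox()+box(-78,-66,p[5]*1000-8,p[5]*1000+8,36,66))
    b=draw("scene",325,140,66,98,6.1,"",plate(46)+lidbox()+box(-78,-66,p[5]*1000-8,p[5]*1000+8,36,66))
    H=600;o=np.zeros((H,a.shape[1]+b.shape[1],3),np.uint8);o[:min(H,len(a)),:a.shape[1]]=a[:H];o[:min(H,len(b)),a.shape[1]:]=b[:H];print(o.shape)
    cv2.imwrite(f"pics/{sys.argv[1]}.png",o)
E
python3 zo.py zo1
```

```text
(600, 766, 3)
```

View pics/zo1.png

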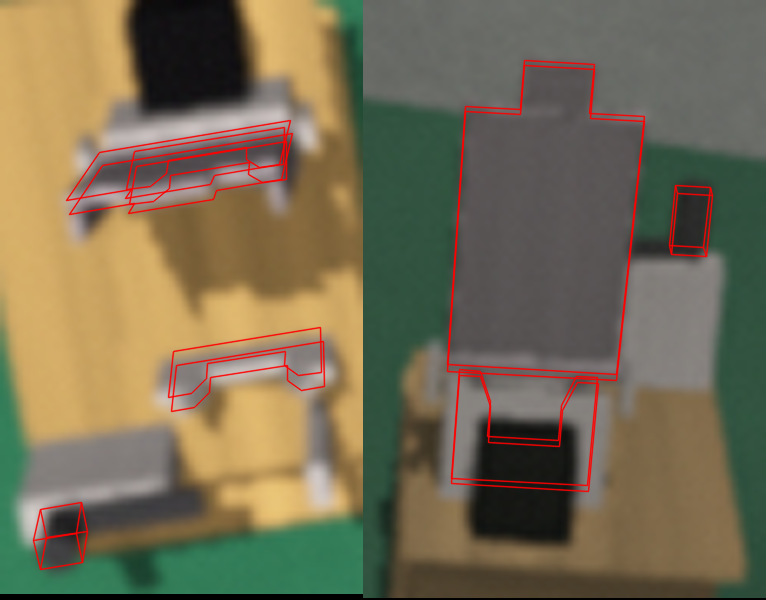

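Run:
```python
from fit import *
p=np.load("p.npy");T=ctrl.capture("top")
R=Rs(p[3])
def onbed(uv,z=-.034):
    o,d=ray(T,uv);n=R[:,2];t=(n@(p[:3]+z*n-o))/(n@d);return R.T@(o+t*d-p[:3])*1000
for X,Y in((67,130),(145,520),(400,80),(85,210),(120,400)): print(X,Y,np.round(onbed((225+X/6-.4,140+Y/6-.4)),1))
# floor slope
for X,Y in((440,128),(605,97)):print(np.round(onbed((245+X/14-.5,208+Y/14-.5),-.013),1))
for X,Y in((60,270),(360,230)):print(np.round(onbed((245+X/14-.5,208+Y/14-.5)),1))
```

```text
67 130 [117.1  92.2 -34. ]
145 520 [-63.3  95.  -34. ]
400 80 [114.9 -51.2 -34. ]
85 210 [ 81.3  91.9 -34. ]
120 400 [ -5.9  94.5 -34. ]
[-41.5  16.7 -13. ]
[-40.7 -14.7 -13. ]
[-64.8  95.2 -34. ]
[-66.7  37.5 -34. ]
```

```bash
sed -i 's|(T,(281.6,218.),\[-.039,0,.018\])\]|(T,(281.6,218.),[-.039,0,.018])]+[(T,(225+X/6-.4,140+Y/6-.4),[x,y,-.034]) for X,Y,x,y in((67,130,p[8],p[7]),(145,520,p[9],p[7]),(85,210,p[10],p[7]),(120,400,p[11],p[7]),(400,80,p[8],p[7]-.145))]|; s|0.078,0.005\]|.078,.005,.0925,.116,-.063,.08,-.006]|; s|,.078,0.005\]|,.078,.005,.0925,.116,-.063,.08,-.006]|; s|-7))|-12))|' fit2.py; python3 fit2.py; python3 zo.py zo2
```

```text
2.426152251975651 [ 0.5924  0.1228  0.1158  0.1335  1.7248  0.0758  0.0086  0.094   0.1161
 -0.0639  0.0807 -0.0065]
[[-0.27 -0.05]
 [ 0.16 -0.19]
 [-0.32 -0.08]
 [ 0.1  -0.07]
 [ 0.1  -0.05]
 [-0.36  0.02]
 [-0.05  0.47]
 [-0.15  0.81]
 [-0.34 -0.55]
 [-0.1  -0.56]
 [-0.34  0.56]
 [-0.32 -0.31]
 [ 0.12 -0.74]
 [ 0.07  1.02]
 [-0.22  0.22]
 [ 0.21 -0.04]
 [-0.48  0.1 ]
 [ 0.23 -0.05]
 [ 0.28 -0.22]]
sd mm/deg* [0.6153784  0.30772176 0.6697275  5.01715738 5.77074973 1.00523051
 1.11319135 0.64424512 1.03227178 1.44271983 1.35669054 1.40756967]
(600, 766, 3)
```

View pics/zo2.png

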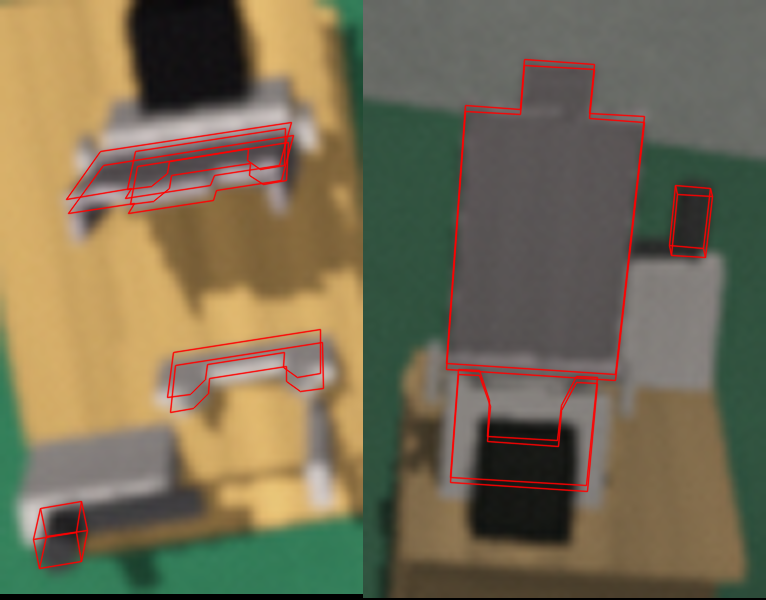

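Run:
```python
import numpy as np,cv2
T=np.load("avg_top.npy");S=np.load("avg_scene.npy")
def sv(a,x0,y0,w,h,f):
    im=cv2.resize(a[y0:y0+h,x0:x0+w,::-1].clip(0,255).astype(np.uint8),None,fx=f,fy=f,interpolation=cv2.INTER_LANCZOS4)
    for i in range(0,w,5): cv2.putText(im,str(x0+i),(int((i+.5)*f)-8,8),0,.3,(255,255,255)); cv2.line(im,(int((i+.5)*f),10),(int((i+.5)*f),14),(255,255,255))
    for i in range(0,h,5): cv2.putText(im,str(y0+i),(0,int((i+.5)*f)+3),0,.3,(255,255,255)); cv2.line(im,(20,int((i+.5)*f)),(24,int((i+.5)*f)),(255,255,255))
    return im
a=sv(T,365,172,30,55,10);b=sv(S,240,183,30,45,13)
o=np.zeros((600,700,3),np.uint8);o[:550,:300]=a;o[:585,305:695]=b;cv2.imwrite("pics/z5.png",o)
```

```text
(no output)
```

View pics/z5.png

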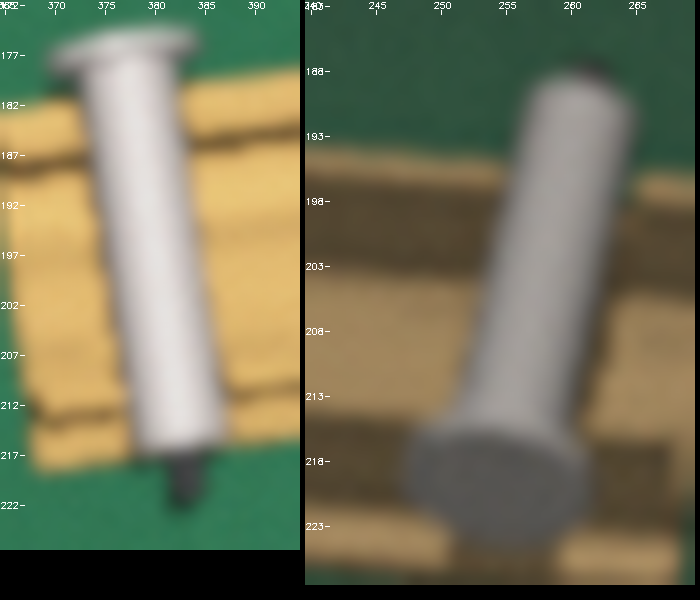

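```bash
cat > fit3.py <<'E'
from fit import *
S=ctrl.capture("scene");T=ctrl.capture("top")
t=lambda X,Y:(365+X/10-.5,172+Y/10-.5)
s=lambda X,Y:(240+(X-305)/13-.5,183+Y/13-.5)
def ax(p,q):
    c,sn=np.cos(p[3]),np.sin(p[3]);return p[:3]+np.array([c*q,sn*q,0])
def res(p):
    L=[(T,t(123,50),.0525,1,1),(T,t(184,447),-.055,1,1),(T,t(183,511),-.069,.7,.7),(T,t(151,250),p[4],1,1),
     (S,s(497,488),.055,1,1),(S,s(542,300),p[5],1,1),(S,s(576,150),p[6],1,1)]
    return np.concatenate([(proj(c,ax(p,q))[0]-uv)*[a,b] for c,uv,q,a,b in L])
f=least_squares(res,[.5,-.15,.047,.13,0,0,-.03],x_scale=.1)
print(f.cost,np.round(f.x,4),np.round(f.fun.reshape(-1,2),2))
J=f.jac;print("sd",np.sqrt(np.diag(np.linalg.inv(J.T@J))*2*f.cost/(len(f.fun)-7))*1000)
np.save("c.npy",f.x)
E
python3 fit3.py
```

```text
0.6300639612262878 [ 6.109e-01 -1.422e-01  5.030e-02  1.063e-01 -1.100e-03  6.000e-04
 -4.490e-02] [[-0.06  0.53]
 [-0.43  0.07]
 [ 0.3  -0.81]
 [-0.01  0.  ]
 [-0.09 -0.06]
 [-0.16 -0.04]
 [-0.06 -0.01]]
sd [ 0.66064633  0.56318026  1.86681474 10.3028448   1.36422071  2.2433706
  2.35154399]
```

Run:
```python
from h import *
T=ctrl.capture("top")
q=lambda X,Y:(350+(X+.5)/8-.5,160+(Y+.5)/8-.5)
for a,b,z in (((150,470),(610,410),.008),((105,190),(565,128),.008),((270,210),(450,188),.044),((300,408),(490,385),.044)):
    d=atz(T,q(*a),z)-atz(T,q(*b),z);print(np.arctan2(-d[0],d[1]))
for a,b,z in (((530,415),(485,95),.047),((150,470),(108,190),.008)):
    d=atz(T,q(*b),z)-atz(T,q(*a),z);print(np.arctan2(d[1],d[0]),np.linalg.norm(d))
print(atz(T,q(266,457),.047),atz(T,q(219,137),.047))
```

```text
0.10826244284865259
0.11195126382927567
0.09956739636265945
0.09891433018208577
0.09187700777069839 0.10979756201621577
0.11396010732792795 0.09908206191162952
[ 0.55530194 -0.14926168  0.047     ] [ 0.66455567 -0.13752885  0.047     ]
```

```bash
cat > rel.py <<'E'
from fit import *
p=np.load("p.npy")
seat=p[:3]; yaw=.135; e=np.array([np.cos(yaw),np.sin(yaw),0]); R=Rs(yaw)
H=seat+R@np.array([.067,0,.028])
def rel(P,yw=None):
    s=ctrl.state();Ro=s["orientation"];d=Ro.T@(np.array(P)-s["position"])*1000
    y=np.arctan2(Ro[1,0],Ro[0,0]);t=0 if yw is None else y-yw
    return np.round(d,1),round(t,4)
def st():
    s=ctrl.state();print("t",round(s["clock"],2),"pos",np.round(s["position"],4),"yaw",round(np.arctan2(s["orientation"][1,0],s["orientation"][0,0]),4),"F",np.round(s["contact_force"],1),"gap",round(s["finger_gap"],4),"q",np.round(s["joints"],0))
E
python3 - <<'E'
from rel import *
st();print(H)
P=H-e*.115;P[2]=.298;print(P,rel(P,yaw))
P=H-e*.001;P[2]=.298;print(P,rel(P,yaw))
E
```

```text
t 2.3 pos [ 0.2835 -0.557   0.2563] yaw 0.4708 F [ 0.7 -0.8  0.1] gap 0.0854 q [59. 24. -1. 91.  0. 65. -5.]
[0.64086588 0.12937254 0.16948256]
[0.52691222 0.11389466 0.298     ] (array([ 521.3, -487.5,  -41.7]), np.float64(0.3358))
[0.63987498 0.12923795 0.298     ] (array([ 628.9, -449.9,  -41.7]), np.float64(0.3358))
```

Call:
move_arm:
  targets:
    - [[0,0,-42,0],[35,-33,-42,0.06],[65,-61,-42,0.12],[95,-89,-42,0.18],[125,-117,-42,0.24],[155,-145,-42,0.3],[185,-173,-42,0.336],[215,-201,-42,0.336],[245,-229,-42,0.336],[275,-257,-42,0.336],[305,-285,-42,0.336],[335,-313,-42,0.336]]
  jaw: 0

```text
clock: 3.3
position: [0.4403, -0.1243, 0.2987]
orientation: [[0.991, 0.134, 0.001], [0.134, -0.991, -0.001], [0.001, 0.001, -1.0]]
contact_force: [1.2, -0.9, -0.0]
finger_gap: 0.0002
```

Run:
```python
from rel import *
st()
P=H-e*.115;P[2]=.298;print(P,rel(P,yaw))
```

```text
t 3.3 pos [ 0.4403 -0.1243  0.2987] yaw 0.1346 F [ 1.2 -0.9 -0. ] gap 0.0002 q [ 25.   6. -16. 109.   2.  65. -74.]
[0.52691222 0.11389466 0.298     ] (array([ 117.8, -224.4,    0.7]), np.float64(-0.0004))
```

Call:
move_arm:
  targets:
    - [[18,-35,0,0],[36,-70,0,0],[54,-105,0,0],[72,-140,0,0],[90,-175,0,0],[108,-207,0,0],[118,-224,0,0],[118,-224,0,0]]

```text
clock: 3.97
position: [0.5274, 0.1171, 0.2982]
orientation: [[0.99, 0.141, 0.0], [0.141, -0.99, 0.003], [0.001, -0.003, -1.0]]
contact_force: [-0.5, -0.2, -0.0]
finger_gap: -0.0
```

Run:
```python
from rel import *
st()
P=H-e*.001;P[2]=.298;print(P,rel(P,yaw))
crop("top",225,130,110,120,5,"m1.png")
```

```text
t 3.97 pos [0.5274 0.1171 0.2982] yaw 0.1413 F [-0.5 -0.2 -0. ] gap -0.0 q [   4.   15.  -26.   99.    7.   67. -106.]
[0.63987498 0.12923795 0.298     ] (array([113.1,   3.8,   0.3]), np.float64(0.0063))
```

View pics/m1.png

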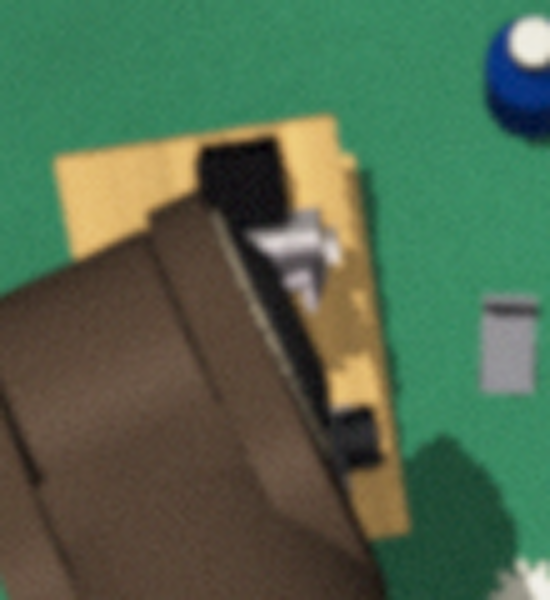

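Call:
move_arm:
  targets:
    - [[12,0,0,0.006],[24,1,0,0.006],[36,1,0,0.006],[48,2,0,0.006],[58,2,0,0.006],[68,3,0,0.006],[78,3,0,0.006],[86,4,0,0.006],[94,4,0,0.006],[100,4,0,0.006],[106,4,0,0.006],[112,4,0,0.006]]

```text
clock: 5.02
position: [0.6386, 0.1221, 0.2983]
orientation: [[0.992, 0.128, -0.0], [0.128, -0.992, -0.001], [-0.001, 0.0, -1.0]]
contact_force: [-0.8, -0.6, 1.7]
finger_gap: 0.0001
```

Run:
```python
from rel import *
st()
P=H-e*.001;P[2]=.298;print(P,rel(P,yaw))
crop("scene",315,80,120,170,3.5,"m2.png")
```

```text
t 5.02 pos [0.6386 0.1221 0.2983] yaw 0.1282 F [-0.8 -0.6  1.7] gap 0.0001 q [   1.   26.  -24.   83.   11.   73. -106.]
[0.63987498 0.12923795 0.298     ] (array([ 2.2, -6.9,  0.3]), np.float64(-0.0068))
```

View pics/m2.png

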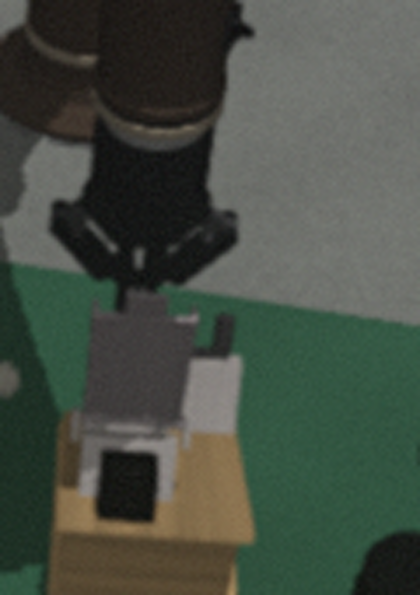

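```bash
cat > th.py <<'E'
from rel import *
def theta(obs,c):
    pp=np.array(p);pp[3]=yaw
    f=lambda t:np.concatenate([proj(c,W(pp,lidp(r,y,1,t[0])))[0]-uv for uv,r,y in obs])
    s=least_squares(f,[1.9]);return s.x,np.round(s.fun,1)
E
python3 - <<'E'
from th import *
c=ctrl.capture("scene")
u=lambda X,Y:(315+X/3.5-.4,80+Y/3.5-.4)
print(theta([(u(93,308),123,-36),(u(197,320),123,36),(u(128,293),145,-14),(u(168,297),145,14)],c))
E
```

```text
(array([2.07855633]), array([-0.2,  1.2,  0.3, -0.4, -0.3, -0.2,  0.2, -0.6]))
```

Call:
move_arm:
  targets:
    - [[3,-3,0,0],[6,-6,0,0],[8,-7,0,0],[9,-7,0,0],[9,-7,0,0]]

```text
clock: 5.53
position: [0.6446, 0.1304, 0.2979]
orientation: [[0.992, 0.129, -0.005], [0.129, -0.992, -0.002], [-0.005, 0.001, -1.0]]
contact_force: [-9.0, -2.5, 2.8]
finger_gap: -0.0001
```

Call:
move_arm:
  targets:
    - [[-15,0,0,0],[-40,0,0,0],[-80,0,0,0],[-105,30,0,0],[-125,60,0,0],[-140,95,0,0],[-140,133,0,0],[-130,170,0,0],[-120,207,0,0],[-110,240,0,0],[-105,250,0,0],[-100,255,0,0]]
  jaw: 60

```text
clock: 6.53
position: [0.5804, -0.1377, 0.2979]
orientation: [[0.992, 0.125, -0.0], [0.125, -0.992, -0.001], [-0.0, 0.0, -1.0]]
contact_force: [0.5, -0.2, -0.2]
finger_gap: 0.0597
```

Run:
```python
from rel import *
st()
crop("scene",315,80,120,170,3.5,"m3.png")
c=np.array([.611,-.143,.047]);ey=np.array([np.cos(.106),np.sin(.106),0])
g=c-.010*ey
for z in(.15,.053): 
    P=g.copy();P[2]=z;print(P,rel(P,.106))
```

```text
t 6.53 pos [ 0.5804 -0.1377  0.2979] yaw 0.125 F [ 0.5 -0.2 -0.2] gap 0.0597 q [ 22.  20. -18.  91.   7.  69. -80.]
[ 0.60105613 -0.14405802  0.15      ] (array([ 18.7,  10.2, 147.9]), np.float64(0.0208))
[ 0.60105613 -0.14405802  0.053     ] (array([ 18.7,  10.2, 244.9]), np.float64(0.0208))
```

View pics/m3.png

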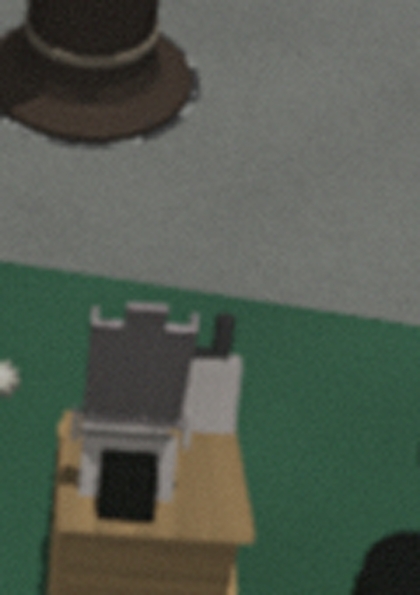

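Call:
move_arm:
  targets:
    - [[10,5,38,0.02],[19,10,76,0.02],[19,10,112,0.02],[19,10,145,0.02],[19,10,148,0.02]]

```text
clock: 7.0
position: [0.5966, -0.1393, 0.1443]
orientation: [[0.994, 0.112, -0.009], [0.112, -0.994, 0.003], [-0.009, -0.004, -1.0]]
contact_force: [-2.1, -0.1, -0.8]
finger_gap: 0.0601
```

Run:
```python
from rel import *
st()
crop("top",340,150,110,80,7,"m4.png")
crop("scene",190,150,110,100,6,"m5.png")
g=np.array([.60106,-.14406,.053]);print(rel(g,.106))
```

```text
t 7.0 pos [ 0.5966 -0.1393  0.1443] yaw 0.1119 F [-2.1 -0.1 -0.8] gap 0.0601 q [ 21.  30. -17.  98.  10.  53. -84.]
(array([ 1.2,  4.1, 96.8]), np.float64(0.0052))
```

View pics/m4.png

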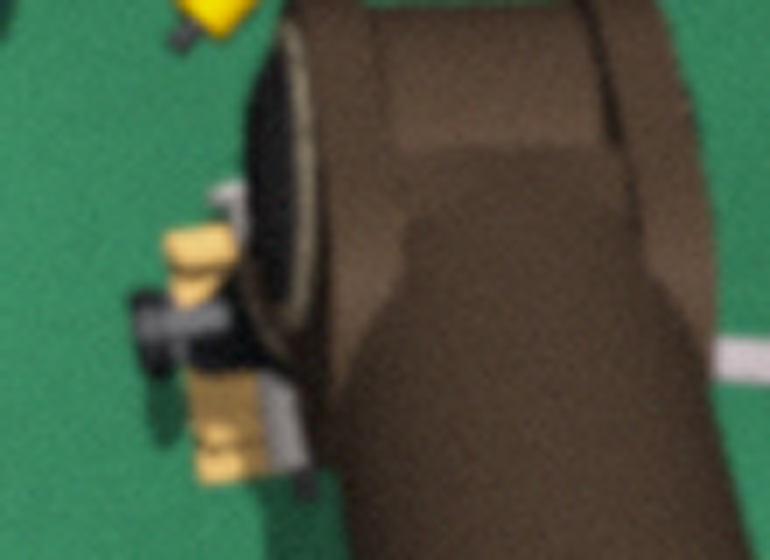

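View pics/m5.png

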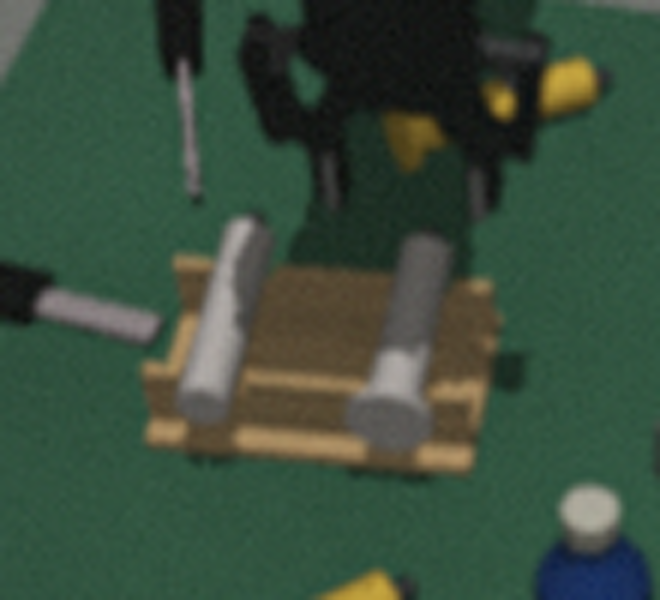

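Call:
move_arm:
  targets:
    - [[0,0,15,0],[0,0,30,0],[0,0,30,0],[0,0,30,0],[0,0,30,0]]

```text
clock: 7.52
position: [0.6014, -0.1421, 0.1228]
orientation: [[0.994, 0.109, 0.003], [0.109, -0.994, -0.0], [0.003, 0.001, -1.0]]
contact_force: [0.1, -0.5, -0.2]
finger_gap: 0.06
```

Run:
```python
from rel import *
st()
g=np.array([.60106,-.14406,.053]);print(rel(g,.106))
```

```text
t 7.52 pos [ 0.6014 -0.1421  0.1228] yaw 0.1093 F [ 0.1 -0.5 -0.2] gap 0.06 q [ 21.  32. -16.  99.  11.  50. -84.]
(array([-0.8,  1.8, 69.8]), np.float64(0.0033))
```

Call:
move_arm:
  targets:
    - [[0,1,20,0],[0,2,40,0],[-1,2,55,0],[-1,2,63,0],[-1,2,68,0],[-1,2,68,0],[-1,2,68,0],[-1,2,68,0]]

```text
clock: 8.18
position: [0.6002, -0.1446, 0.0535]
orientation: [[0.994, 0.109, 0.002], [0.109, -0.994, -0.0], [0.002, 0.001, -1.0]]
contact_force: [0.2, 0.3, 1.4]
finger_gap: 0.06
```

Run:
```python
from rel import *
st()
g=np.array([.60106,-.14406,.053]);print(rel(g,.106))
crop("scene",190,150,110,100,6,"m6.png")
```

```text
t 8.18 pos [ 0.6002 -0.1446  0.0535] yaw 0.1088 F [0.2 0.3 1.4] gap 0.06 q [ 20.  37. -15. 101.  13.  43. -86.]
(array([ 0.9, -0.4,  0.5]), np.float64(0.0028))
```

View pics/m6.png

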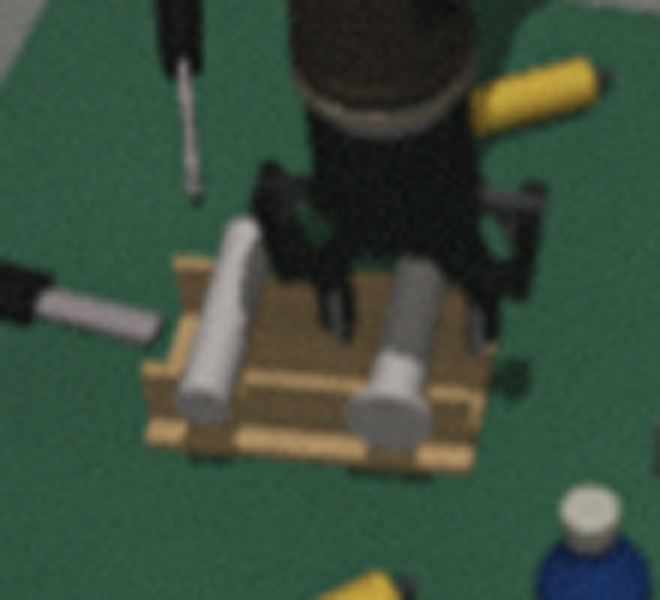

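Call:
move_arm:
  targets:
    - [[0,0,0,0],[0,0,0,0],[0,0,0,0],[0,0,0,0],[0,0,0,0],[0,0,0,0],[0,0,0,0],[0,0,0,0]]
  jaw: 15
  grip_force: 30

```text
clock: 8.9
position: [0.5996, -0.1447, 0.0527]
orientation: [[0.994, 0.108, 0.001], [0.108, -0.994, -0.0], [0.001, 0.0, -1.0]]
contact_force: [-1.0, -0.6, 5.3]
finger_gap: 0.0252
```

Run:
```python
from rel import *
st()
```

```text
t 8.9 pos [ 0.5996 -0.1447  0.0527] yaw 0.1087 F [-1.  -0.6  5.3] gap 0.0252 q [ 20.  37. -15. 101.  13.  43. -86.]
```

Call:
move_arm:
  targets:
    - [[0,0,-8,0],[0,0,-20,0],[0,0,-40,0],[0,0,-65,0],[0,0,-90,0],[0,0,-95,0],[0,0,-95,0]]

```text
clock: 9.48
position: [0.6006, -0.1447, 0.1499]
orientation: [[0.994, 0.109, 0.004], [0.109, -0.994, -0.001], [0.004, 0.001, -1.0]]
contact_force: [0.1, 0.6, -2.8]
finger_gap: 0.0251
```

Run:
```python
from rel import *
st()
crop("scene",190,130,110,100,6,"m7.png")
T=ctrl.capture("top")
q=lambda X,Y:(350+(X+.5)/8-.5,160+(Y+.5)/8-.5)
C=[atz(T,q(*a),.008) for a in((150,470),(610,410),(105,190),(565,128))];print(np.round(C,4),np.mean(C,0))
# -x wall top line points
for a in((300,408),(490,385)): print(atz(T,q(*a),.044))
```

```text
t 9.48 pos [ 0.6006 -0.1447  0.1499] yaw 0.1088 F [ 0.1  0.6 -2.8] gap 0.0251 q [ 21.  30. -17.  98.  10.  53. -83.]
[[ 0.5546 -0.114   0.008 ]
 [ 0.5719 -0.2736  0.008 ]
 [ 0.653  -0.1016  0.008 ]
 [ 0.6712 -0.2629  0.008 ]] [ 0.61267301 -0.18800955  0.008     ]
[ 0.57183284 -0.16171374  0.044     ]
[ 0.57819896 -0.22586363  0.044     ]
```

View pics/m7.png

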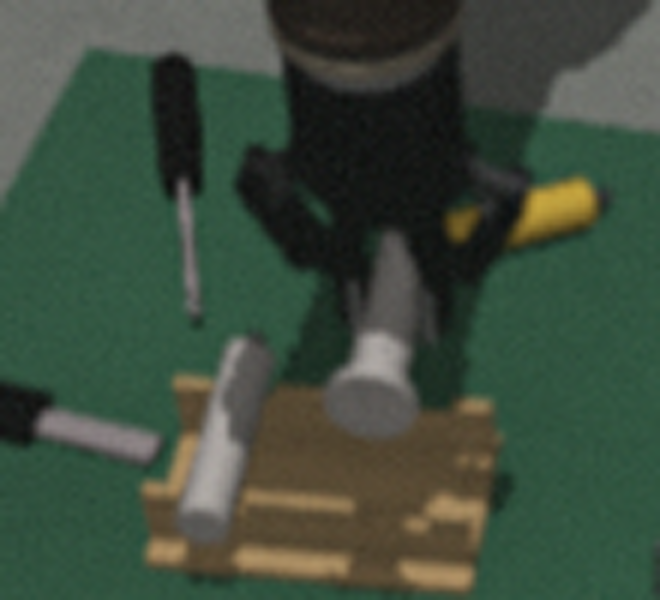

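Run:
```python
from h import *
T=ctrl.capture("top")
for uv in((370,282),(403,254),(382,263),(435,235),(331,250),(326,198)): print(uv,atz(T,uv,.02))
```

```text
(370, 282) [ 0.38138564 -0.11136727  0.02      ]
(403, 254) [ 0.45459975 -0.20343825  0.02      ]
(382, 263) [ 0.4315192 -0.1456369  0.02     ]
(435, 235) [ 0.50422969 -0.29254045  0.02      ]
(331, 250) [ 0.46933745 -0.00820582  0.02      ]
(326, 198) [0.61255934 0.00208889 0.02      ]
```

Run:
```python
from rel import *
st();print(rel([.5069,-.1289,.15],.106))
```

```text
t 9.63 pos [ 0.5984 -0.1444  0.1461] yaw 0.1088 F [-0.6 -0.1 -1.7] gap 0.0249 q [ 21.  30. -17.  98.  10.  53. -83.]
(array([-89.3, -25.4,  -3.7]), np.float64(0.0028))
```

Call:
move_arm:
  targets:
    - [[-22,-6,0,0.003],[-45,-13,0,0.003],[-68,-19,0,0.003],[-89,-25,0,0.003],[-89,-25,25,0.003],[-89,-25,50,0.003],[-89,-25,55,0.003],[-89,-25,55,0.003],[-89,-25,55,0.003]]
  grip_force: 20

```text
clock: 10.38
position: [0.508, -0.1291, 0.0919]
orientation: [[0.994, 0.106, -0.002], [0.106, -0.994, 0.001], [-0.001, -0.001, -1.0]]
contact_force: [0.7, -0.9, -1.5]
finger_gap: 0.0247
```

Run:
```python
from rel import *
st();print(rel([.5069,-.1289,.09],.106))
crop("scene",210,130,110,100,6,"m8.png")
crop("top",330,170,110,110,5.4,"m9.png")
```

```text
t 10.38 pos [ 0.508  -0.1291  0.0919] yaw 0.1061 F [ 0.7 -0.9 -1.5] gap 0.0247 q [ 22.  27. -17. 113.  11.  41. -85.]
(array([-1.1, -0.3,  2. ]), np.float64(0.0001))
```

View pics/m8.png

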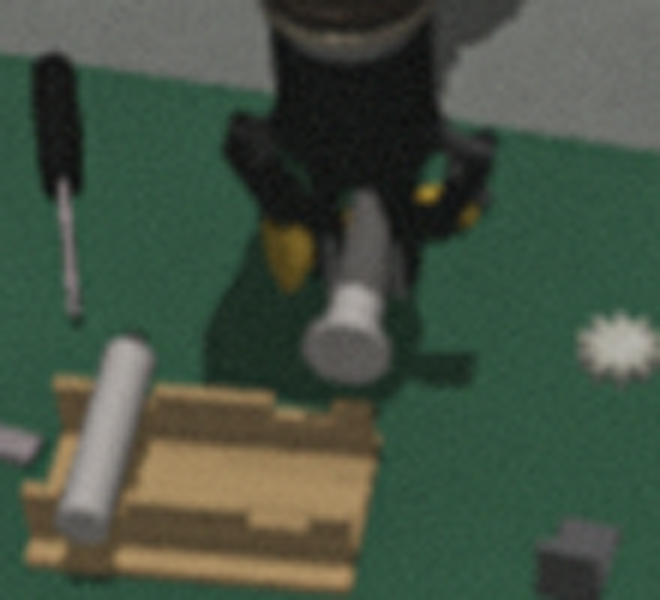

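View pics/m9.png

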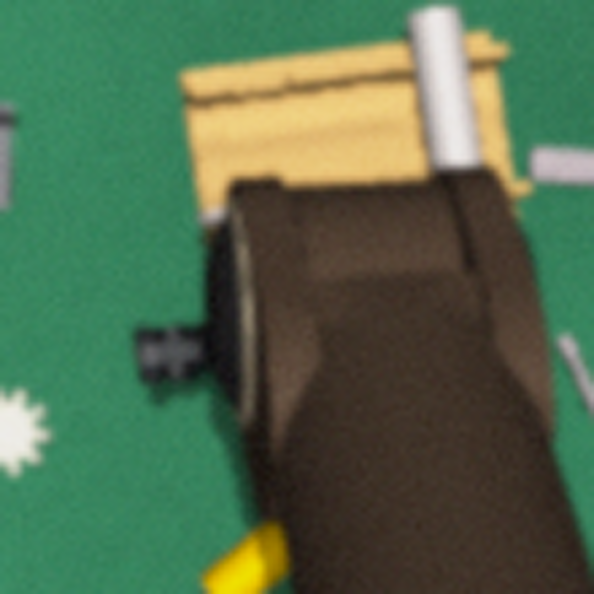

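Call:
move_arm:
  targets:
    - [[-1,0,8,0],[-1,0,14,0],[-1,0,18,0],[-1,0,22,0],[-1,0,25,0],[-1,0,28,0],[-1,0,28,0],[-1,0,28,0]]

```text
clock: 11.15
position: [0.5072, -0.1295, 0.0643]
orientation: [[0.994, 0.106, -0.0], [0.106, -0.994, -0.0], [-0.0, 0.0, -1.0]]
contact_force: [-1.9, 0.1, 2.0]
finger_gap: 0.0252
```

Run:
```python
from rel import *
st()
crop("scene",230,150,70,70,9,"m10.png")
```

```text
t 11.15 pos [ 0.5072 -0.1295  0.0643] yaw 0.1057 F [-1.9  0.1  2. ] gap 0.0252 q [ 22.  29. -16. 114.  13.  38. -87.]
```

View pics/m10.png

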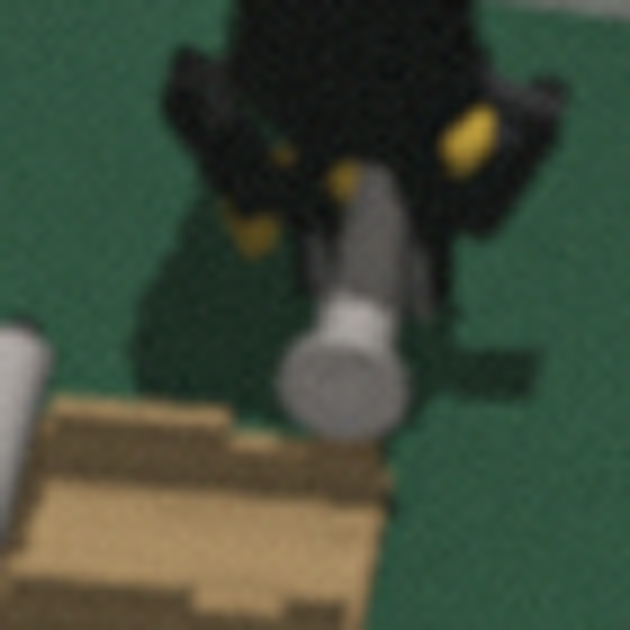

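Call:
move_arm:
  targets:
    - [[0,0,4,0],[0,0,8,0],[0,0,11,0],[0,0,14,0],[0,0,14,0],[0,0,14,0]]

```text
clock: 11.7
position: [0.507, -0.1294, 0.05]
orientation: [[0.994, 0.106, -0.0], [0.106, -0.994, 0.0], [-0.0, -0.0, -1.0]]
contact_force: [-1.0, -0.1, 1.3]
finger_gap: 0.025
```

Run:
```python
from rel import *
st()
crop("scene",230,150,70,70,9,"m11.png")
```

```text
t 11.7 pos [ 0.507  -0.1294  0.05  ] yaw 0.1058 F [-1.  -0.1  1.3] gap 0.025 q [ 21.  31. -16. 115.  13.  36. -87.]
```

View pics/m11.png

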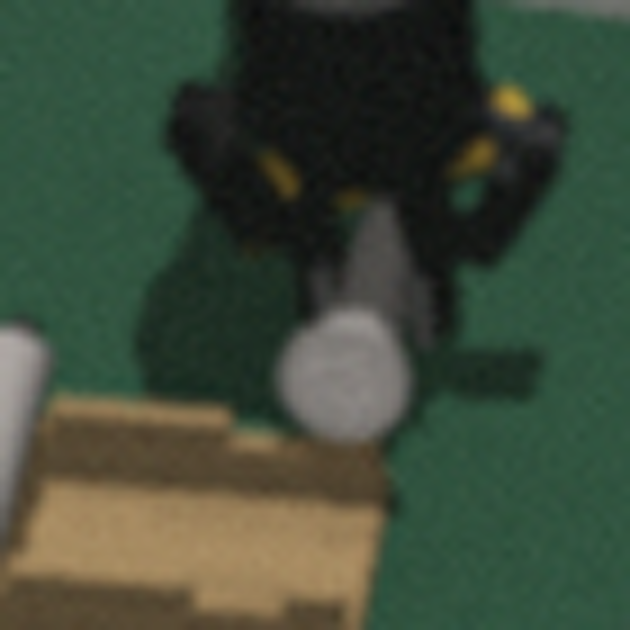

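Call:
move_arm:
  targets:
    - [[0,0,3,0],[0,0,6,0],[0,0,7,0],[0,0,7,0],[0,0,7,0]]

```text
clock: 12.17
position: [0.5076, -0.1294, 0.0434]
orientation: [[0.994, 0.106, 0.001], [0.106, -0.994, -0.0], [0.001, 0.0, -1.0]]
contact_force: [0.4, 0.7, 1.7]
finger_gap: 0.0249
```

Call:
move_arm:
  targets:
    - [[0,0,0,0],[-2,0,-20,0],[-2,0,-50,0],[-2,0,-90,0],[-2,0,-110,0],[-2,0,-110,0],[-2,0,-110,0]]
  grip_force: 30

```text
clock: 12.75
position: [0.5053, -0.1298, 0.1539]
orientation: [[0.994, 0.105, 0.001], [0.105, -0.994, -0.001], [0.001, 0.001, -1.0]]
contact_force: [-0.2, 0.3, -1.9]
finger_gap: 0.0251
```

Run:
```python
from rel import *
st()
crop("scene",230,110,70,70,9,"m12.png")
```

```text
t 12.75 pos [ 0.5053 -0.1298  0.1539] yaw 0.1057 F [-0.2  0.3 -1.9] gap 0.0251 q [ 24.  22. -18. 111.   9.  49. -83.]
```

View pics/m12.png

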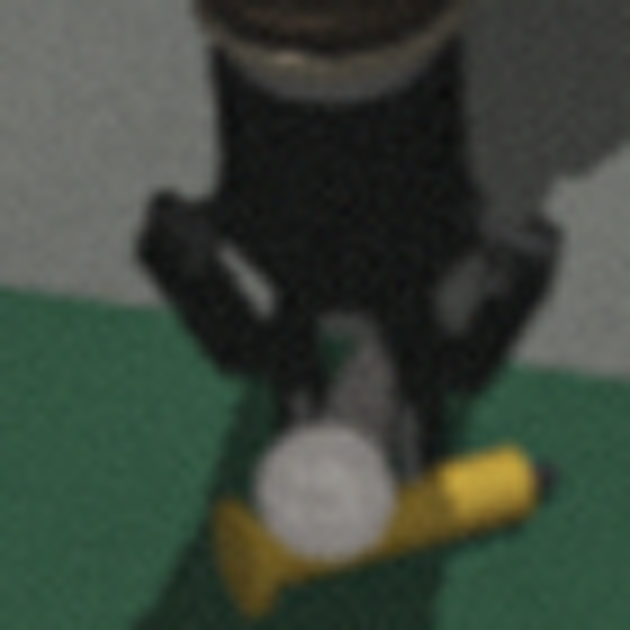

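```bash
cat > tilt.py <<'E'
from rel import *
def tilt(uv,c,a=.066,d=.006):
    s=ctrl.state();Ro=s["orientation"];G=s["position"]+Ro[:,2]*d;ex=Ro[:,0];ez=-Ro[:,2]
    f=lambda t:proj(c,G+t[1]*(np.cos(t[0])*ex+np.sin(t[0])*ez))[0]-uv
    g=lambda t:proj(c,G+a*(np.cos(t[0])*ex+np.sin(t[0])*ez))[0]-uv
    return np.degrees(least_squares(g,[.4]).x),np.round(g(least_squares(g,[.4]).x),2),least_squares(f,[.4,.066],x_scale=.1).x
E
python3 -c "
from tilt import *
c=ctrl.capture('scene');print(tilt((265.7,164.2),c))"
```

```text
(array([25.92008603]), array([0.12, 0.  ]), array([0.4616304 , 0.06791891]))
```

```bash
python3 - <<'E'
import numpy as np
p=np.load("p.npy");p[3]=.135;p[4]=2.2;np.save("p2.npy",p)
E
sed 's/p.npy/p2.npy/' zo.py > zo_b.py
python3 - <<'E'
from h import *
for n in("top","scene"): np.save(f"avg_{n}.npy",np.mean([ctrl.capture(n)["img"].astype(float) for _ in range(5)],0))
E
python3 zo_b.py zo3
python3 - <<'E'
import numpy as np,cv2
T=np.load("avg_top.npy")
x0,y0,w,h,f=250,160,50,62,9.5
im=cv2.resize(T[y0:y0+h,x0:x0+w,::-1].clip(0,255).astype(np.uint8),None,fx=f,fy=f,interpolation=cv2.INTER_LANCZOS4)
cv2.imwrite("pics/z6.png",im)
E
```

```text
(600, 766, 3)
```

View pics/zo3.png

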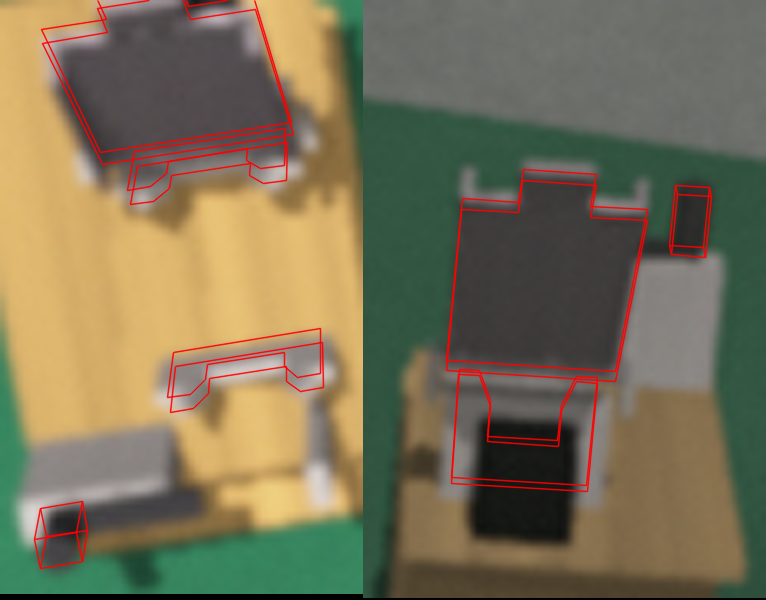

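View pics/z6.png

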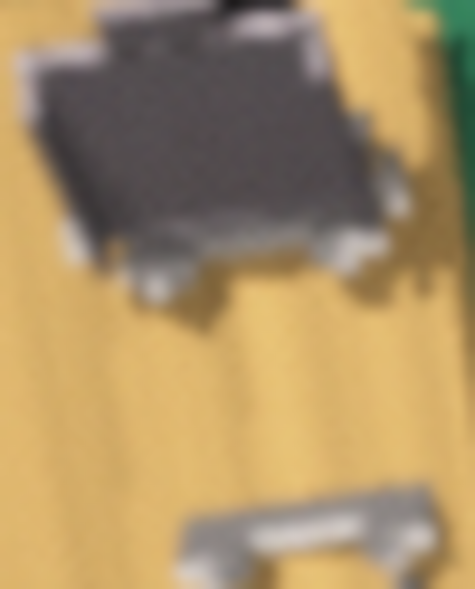

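Run:
```python
from rel import *
pp=np.array(p);pp[3]=yaw
T=ctrl.capture("top")
for q,uv in(((.046,0,.018),(276.5,187.75)),((-.039,0,.018),(282.2,217.3)),((-.039,0,-.013),(281.65,215.65)),((.046,0,-.013),(277.0,185.))):
    a=proj(T,W(pp,q))[0];b=proj(T,W(pp,np.array(q)+[.001,0,0]))[0];print(np.round(a,2),uv,np.round(a-uv,2),np.round(b-a,3))
```

```text
[275.88 187.55] (276.5, 187.75) [-0.62 -0.2 ] [-0.07  -0.379]
[281.69 219.02] (282.2, 217.3) [-0.51  1.72] [-0.067 -0.362]
[281.94 214.86] (281.65, 215.65) [ 0.29 -0.79] [-0.065 -0.354]
[276.28 184.08] (277.0, 185.0) [-0.72 -0.92] [-0.068 -0.37 ]
```

```bash
cat >> rel.py <<'E'
def tgt(x,y,z):  # seat-frame position (mm) of the cartridge middle -> TCP world
    return seat+R@(np.array([x-12,y-.5,z])/1000)+np.array([0,0,.006])
E
python3 - <<'E'
from rel import *
st()
P=tgt(2,0,60);print(P);Q=P.copy();Q[2]=.24;print(Q,rel(Q,yaw));print(rel(P,yaw));print(tgt(2,0,0))
E
```

```text
t 13.5 pos [ 0.5052 -0.1297  0.1533] yaw 0.1058 F [ 0.1 -0.1 -1.2] gap 0.0251 q [ 24.  22. -18. 111.   9.  49. -83.]
[0.55838169 0.11766444 0.1719428 ]
[0.55838169 0.11766444 0.24      ] (array([  79. , -240.3,  -86.7]), np.float64(-0.0292))
(array([  79. , -240.3,  -18.7]), np.float64(-0.0292))
[0.58350807 0.12107726 0.11756433]
```

Call:
move_arm:
  targets:
    - [[0,0,-30,0],[0,0,-60,0],[5,-15,-87,0],[15,-45,-87,-0.01],[25,-75,-87,-0.02],[35,-105,-87,-0.029],[45,-135,-87,-0.029],[55,-165,-87,-0.029],[65,-195,-87,-0.029],[73,-220,-87,-0.029],[78,-235,-87,-0.029],[79,-240,-87,-0.029]]

```text
clock: 14.5
position: [0.5583, 0.1212, 0.2403]
orientation: [[0.99, 0.139, 0.0], [0.139, -0.99, 0.002], [0.0, -0.002, -1.0]]
contact_force: [0.2, 0.1, -1.9]
finger_gap: 0.025
```

Call:
move_arm:
  targets:
    - [[0,0,0,0],[0,0,0,0],[0,0,0,0]]

```text
clock: 14.75
position: [0.5583, 0.1154, 0.2402]
orientation: [[0.991, 0.132, -0.0], [0.132, -0.991, -0.001], [-0.0, 0.001, -1.0]]
contact_force: [0.1, -1.0, -1.8]
finger_gap: 0.0248
```

Run:
```python
from rel import *
st()
P=tgt(2,0,60);print(P,rel(P,yaw))
crop("scene",300,60,110,150,4,"m13.png")
crop("scene",330,100,50,50,12,"m14.png")
```

```text
t 14.75 pos [0.5583 0.1154 0.2402] yaw 0.1327 F [ 0.1 -1.  -1.8] gap 0.0248 q [   3.   21.  -25.   99.   10.   62. -108.]
[0.55838169 0.11766444 0.1719428 ] (array([ 0.4, -2.3, 68.2]), np.float64(-0.0023))
```

View pics/m13.png

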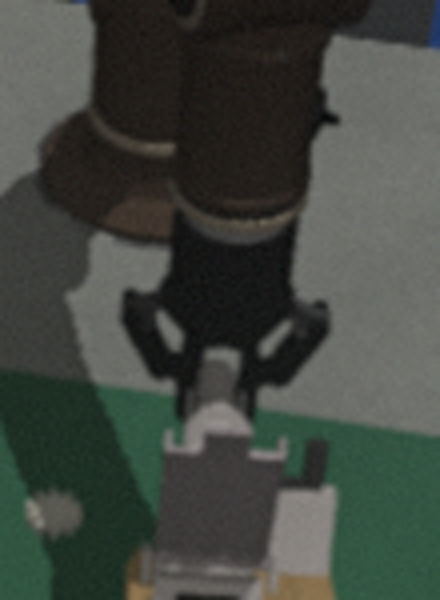

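View pics/m14.png

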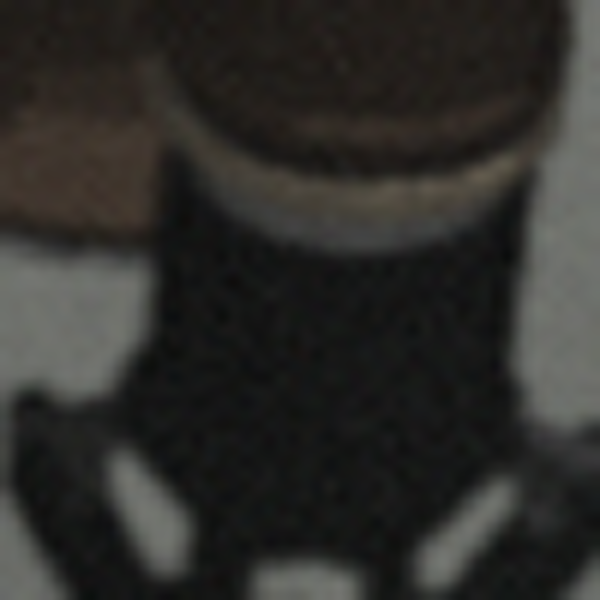

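Call:
move_arm:
  targets:
    - [[0,-1,20,0],[0,-1,40,0],[0,-1,58,0],[0,-1,68,0],[0,-1,68,0],[0,-1,68,0],[0,-1,68,0]]

```text
clock: 15.43
position: [0.5589, 0.1183, 0.1734]
orientation: [[0.991, 0.134, 0.002], [0.134, -0.991, 0.0], [0.002, -0.0, -1.0]]
contact_force: [-0.3, -0.1, -2.2]
finger_gap: 0.0251
```

Run:
```python
from rel import *
st()
for z in(60,30,20,0):
  P=tgt(2,0,z);print(z,P,rel(P,yaw))
crop("top",225,130,100,120,5,"m15.png")
crop("scene",310,120,80,100,6,"m16.png")
```

```text
t 15.43 pos [0.5589 0.1183 0.1734] yaw 0.1342 F [-0.3 -0.1 -2.2] gap 0.0251 q [   2.   25.  -24.  103.   13.   54. -110.]
60 [0.55838169 0.11766444 0.1719428 ] (array([-0.6,  0.5,  1.5]), np.float64(-0.0008))
30 [0.57094488 0.11937085 0.14475357] (array([12. ,  0.5, 28.7]), np.float64(-0.0008))
20 [0.57513261 0.11993966 0.13569049] (array([16.2,  0.5, 37.7]), np.float64(-0.0008))
0 [0.58350807 0.12107726 0.11756433] (array([24.6,  0.5, 55.9]), np.float64(-0.0008))
```

View pics/m15.png

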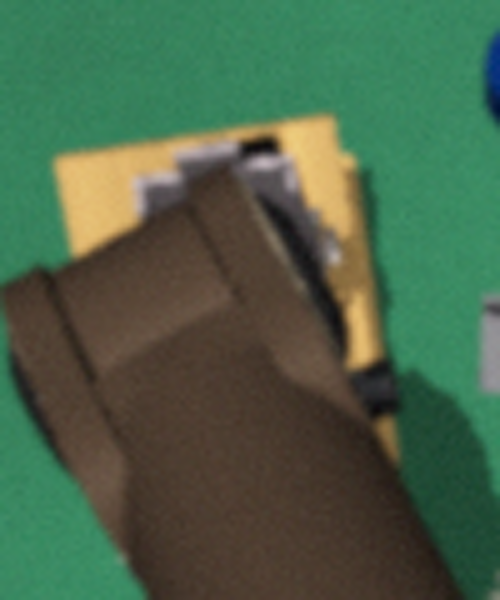

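View pics/m16.png

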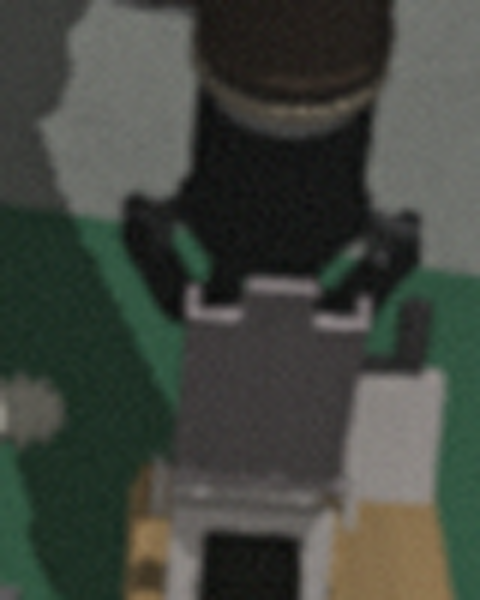

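Call:
move_arm:
  targets:
    - [[3,0,7,0],[6,0,14,0],[9,0,21,0],[12,0.5,28,0],[14,0.5,33,0],[16,0.5,37,0],[16,0.5,37,0],[16,0.5,37,0]]

```text
clock: 16.2
position: [0.5741, 0.1201, 0.1349]
orientation: [[0.991, 0.134, -0.001], [0.134, -0.991, -0.0], [-0.001, -0.0, -1.0]]
contact_force: [0.0, -0.4, -1.9]
finger_gap: 0.0249
```

Run:
```python
from rel import *
st()
for z in(20,10,0):
  P=tgt(2,0,z);print(z,P,rel(P,yaw))
```

```text
t 16.2 pos [0.5741 0.1201 0.1349] yaw 0.1349 F [ 0.  -0.4 -1.9] gap 0.0249 q [   1.   29.  -23.  103.   14.   51. -111.]
20 [0.57513261 0.11993966 0.13569049] (array([ 1. ,  0.3, -0.8]), np.float64(-0.0001))
10 [0.57932034 0.12050846 0.12662741] (array([5.3, 0.3, 8.3]), np.float64(-0.0001))
0 [0.58350807 0.12107726 0.11756433] (array([ 9.5,  0.3, 17.3]), np.float64(-0.0001))
```

No contact yet; continuing in small steps.

Call:
move_arm:
  targets:
    - [[2,0,3,0],[4,0,6,0],[5,0,8,0],[5,0,8,0],[5,0,8,0]]

```text
clock: 16.62
position: [0.579, 0.1207, 0.1272]
orientation: [[0.991, 0.134, -0.0], [0.134, -0.991, -0.0], [-0.0, 0.0, -1.0]]
contact_force: [0.1, 0.2, -1.8]
finger_gap: 0.0251
```

Run:
```python
from rel import *
st()
for z in(10,4,0):
  P=tgt(2,0,z);print(z,P,rel(P,yaw))
```

```text
t 16.62 pos [0.579  0.1207 0.1272] yaw 0.1348 F [ 0.1  0.2 -1.8] gap 0.0251 q [   0.   30.  -23.  102.   15.   50. -111.]
10 [0.57932034 0.12050846 0.12662741] (array([0.3, 0.2, 0.5]), np.float64(-0.0002))
4 [0.58183298 0.12084974 0.12118956] (array([2.8, 0.2, 6. ]), np.float64(-0.0002))
0 [0.58350807 0.12107726 0.11756433] (array([4.5, 0.2, 9.6]), np.float64(-0.0002))
```

Call:
move_arm:
  targets:
    - [[1,0,2,0],[2,0,4,0],[3,0,6.5,0],[3,0,6.5,0],[3,0,6.5,0]]

```text
clock: 17.03
position: [0.582, 0.121, 0.1206]
orientation: [[0.991, 0.134, -0.0], [0.134, -0.991, -0.0], [-0.0, 0.0, -1.0]]
contact_force: [0.2, -0.2, -1.8]
finger_gap: 0.0245
```

Call:
move_arm:
  targets:
    - [[0.5,0,1,0],[1,0,2,0],[1,0,2,0],[1,0,2,0]]

```text
clock: 17.37
position: [0.5827, 0.1212, 0.1189]
orientation: [[0.991, 0.134, -0.001], [0.134, -0.991, -0.0], [-0.001, 0.0, -1.0]]
contact_force: [-3.1, -0.8, 2.4]
finger_gap: 0.0251
```

Run:
```python
from rel import *
st()
for z in(4,0,-2):
  P=tgt(2,0,z);print(z,P,rel(P,yaw))
```

```text
t 17.37 pos [0.5827 0.1212 0.1189] yaw 0.1349 F [-3.1 -0.8  2.4] gap 0.0251 q [   0.   31.  -23.  102.   15.   50. -112.]
4 [0.58183298 0.12084974 0.12118956] (array([-0.9,  0.2, -2.2]), np.float64(-0.0001))
0 [0.58350807 0.12107726 0.11756433] (array([0.8, 0.2, 1.4]), np.float64(-0.0001))
-2 [0.58434562 0.12119102 0.11575172] (array([1.6, 0.2, 3.2]), np.float64(-0.0001))
```

Call:
move_arm:
  targets:
    - [[0.3,0,0.7,0],[0.6,0,1.4,0],[0.6,0,1.4,0],[0.6,0,1.4,0]]
  grip_force: 20

```text
clock: 17.7
position: [0.5831, 0.1212, 0.1174]
orientation: [[0.991, 0.134, -0.001], [0.134, -0.991, -0.0], [-0.001, 0.0, -1.0]]
contact_force: [-5.8, -0.6, 3.0]
finger_gap: 0.0252
```

Run:
```python
from rel import *
st()
```

```text
t 17.7 pos [0.5831 0.1212 0.1174] yaw 0.1348 F [-5.8 -0.6  3. ] gap 0.0252 q [   0.   31.  -23.  102.   15.   50. -112.]
```

Call:
move_arm:
  targets:
    - [[-0.7,0,0.3,0],[-1.4,0,0.6,0],[-1.4,0,0.6,0],[-1.4,0,0.6,0]]

```text
clock: 18.03
position: [0.583, 0.1212, 0.1173]
orientation: [[0.991, 0.134, 0.002], [0.134, -0.991, 0.0], [0.002, -0.0, -1.0]]
contact_force: [-1.7, -0.5, 5.5]
finger_gap: 0.0251
```

Run:
```python
from rel import *
st()
crop("scene",310,120,80,100,6,"m17.png")
crop("top",225,150,80,100,6,"m18.png")
```

```text
t 18.03 pos [0.583  0.1212 0.1173] yaw 0.1347 F [-1.7 -0.5  5.5] gap 0.0251 q [   0.   31.  -23.  102.   15.   49. -112.]
```

View pics/m18.png

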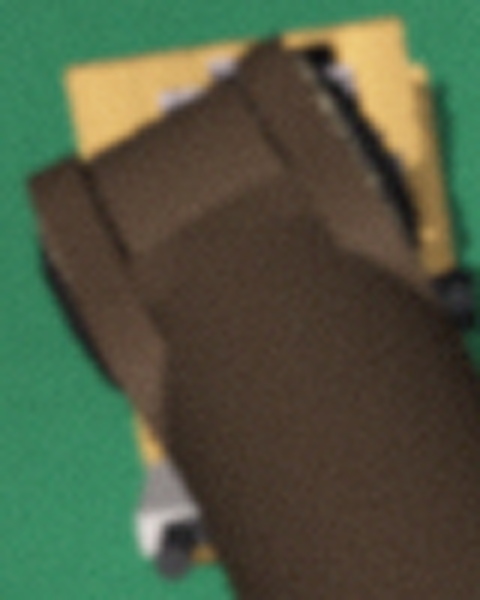

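Call:
move_arm:
  targets:
    - [[0,0,0,0],[0,0,0,0],[0,0,0,0],[0,0,0,0]]
  jaw: 28

```text
clock: 18.47
position: [0.5823, 0.1211, 0.1165]
orientation: [[0.991, 0.134, -0.0], [0.134, -0.991, 0.0], [-0.0, -0.0, -1.0]]
contact_force: [-1.6, 0.5, 0.1]
finger_gap: 0.0281
```

Call:
move_arm:
  targets:
    - [[0,0,0,0],[0,0,0,0],[0,0,0,0],[0,0,0,0],[0,0,0,0]]
  jaw: 42

```text
clock: 18.88
position: [0.5823, 0.1211, 0.1168]
orientation: [[0.991, 0.134, 0.0], [0.134, -0.991, -0.0], [0.0, 0.0, -1.0]]
contact_force: [-0.6, -0.0, 0.4]
finger_gap: 0.0418
```

Run:
```python
from rel import *
st()
```

```text
t 18.88 pos [0.5823 0.1211 0.1168] yaw 0.1348 F [-0.6 -0.   0.4] gap 0.0418 q [   0.   31.  -23.  102.   15.   49. -112.]
```

Call:
move_arm:
  targets:
    - [[0,0,-10,0],[-5,0,-30,0],[-15,0,-55,0],[-25,0,-85,0],[-35,0,-120,0],[-45,20,-155,0],[-55,50,-180,0],[-60,90,-190,0],[-65,130,-190,0],[-65,170,-190,0],[-65,210,-190,0],[-65,250,-190,0]]

```text
clock: 19.88
position: [0.5512, -0.1372, 0.3083]
orientation: [[0.991, 0.135, 0.002], [0.135, -0.991, -0.001], [0.002, 0.001, -1.0]]
contact_force: [0.7, 0.7, 0.1]
finger_gap: 0.0419
```

Run:
```python
from rel import *
st()
for n in("top","scene"): np.save(f"avg_{n}.npy",np.mean([ctrl.capture(n)["img"].astype(float) for _ in range(4)],0))
T=np.load("avg_top.npy")
x0,y0,w,h,f=245,155,55,95,6.3
im=cv2.resize(T[y0:y0+h,x0:x0+w,::-1].clip(0,255).astype(np.uint8),None,fx=f,fy=f,interpolation=cv2.INTER_LANCZOS4)
T=np.load("avg_scene.npy")
x0,y0,w,h=325,140,66,95
im2=cv2.resize(T[y0:y0+h,x0:x0+w,::-1].clip(0,255).astype(np.uint8),None,fx=f,fy=f,interpolation=cv2.INTER_LANCZOS4)
cv2.imwrite("pics/m19.png",np.hstack([im,im2]))
```

```text
t 19.88 pos [ 0.5512 -0.1372  0.3083] yaw 0.1351 F [0.7 0.7 0.1] gap 0.0419 q [ 24.  17. -19.  95.   6.  69. -78.]
```

View pics/m19.png

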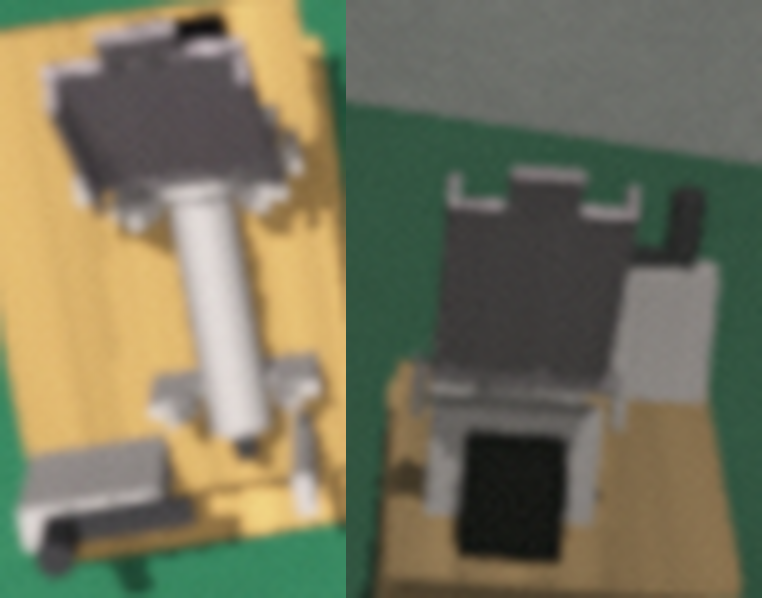

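Run:
```python
from rel import *
pp=np.array(p);pp[3]=yaw
T=ctrl.capture("top")
for q in((-.055,0,0),(-.055,0,.013),(-.055,0,-.013),(-.069,0,0),(0.05,0,.021),(0.055,0,.021)):
    a=proj(T,W(pp,q))[0];print(q,np.round((a+.45-[245,155])*6.3,0))
```

```text
(-0.055, 0, 0) [242. 427.]
(-0.055, 0, 0.013) [241. 438.]
(-0.055, 0, -0.013) [242. 416.]
(-0.069, 0, 0) [247. 458.]
(0.05, 0, 0.021) [195. 201.]
(0.055, 0, 0.021) [193. 189.]
```

```bash
cat >> rel.py <<'E'
def hv(h,v,dy=0): # mm relative to hinge -> world
    return H+e*h/1000+np.array([-e[1],e[0],0])*dy/1000+np.array([0,0,v/1000])
def lidtcp(adeg,r):
    a=np.radians(adeg);c=r*np.array([np.cos(a),np.sin(a)])+1*np.array([np.sin(a),-np.cos(a)])
    return hv(c[0]+11,c[1]+25)
E
python3 - <<'E'
from rel import *
st();P=hv(60,125);print(P,rel(P,yaw))
P=hv(110,125,-200);print(P,rel(P,yaw))
E
```

```text
t 20.33 pos [ 0.5516 -0.1338  0.3071] yaw 0.1373 F [ 0.2 -0.1 -0.4] gap 0.0419 q [ 24.  17. -19.  95.   6.  69. -79.]
[0.70031996 0.13744796 0.29448256] (array([ 184.5, -248.3,   12.8]), np.float64(0.0023))
[ 0.77678309 -0.05400279  0.29448256] (array([234. , -48.2,  12.8]), np.float64(0.0023))
```

Call:
move_arm:
  targets:
    - [[35,0,0,0],[72,-8,5,0],[105,-20,10,0],[135,-40,12,0],[165,-60,12,0],[190,-85,12,0],[195,-120,12,0],[195,-155,12,0],[195,-190,12,0],[193,-220,12,0],[190,-243,12,0],[188,-248,12,0]]
  jaw: 0

```text
clock: 21.33
position: [0.7022, 0.1437, 0.2949]
orientation: [[0.99, 0.143, -0.001], [0.143, -0.99, 0.004], [-0.001, -0.004, -1.0]]
contact_force: [0.2, 1.4, 0.3]
finger_gap: -0.0002
```

Call:
move_arm:
  targets:
    - [[0,0,0,0],[0,0,0,0],[0,0,0,0]]

```text
clock: 21.58
position: [0.705, 0.1336, 0.2948]
orientation: [[0.991, 0.132, 0.0], [0.132, -0.991, -0.001], [0.0, 0.001, -1.0]]
contact_force: [-0.3, -0.9, 0.3]
finger_gap: 0.0004
```

Run:
```python
from rel import *
st()
for a,r in((79,102),(85,102),(90,102),(100,102),(110,102),(120,102),(130,102),(140,102),(150,102),(160,102),(170,102),(180,102),(190,102),(200,102),(205,102)):
  P=lidtcp(a,r);print(a,rel(P,yaw))
crop("scene",300,60,110,150,4,"m20.png")
```

```text
t 21.58 pos [0.705  0.1336 0.2948] yaw 0.1328 F [-0.3 -0.9  0.3] gap 0.0004 q [  -3.   33.  -20.   73.   11.   76. -105.]
79 (array([-32.7,  -4.4,   0.4]), np.float64(-0.0022))
85 (array([-43.2,  -4.4,  -1.2]), np.float64(-0.0022))
90 (array([-52.1,  -4.3,  -1.7]), np.float64(-0.0022))
100 (array([-69.8,  -4.3,  -0.3]), np.float64(-0.0022))
110 (array([-87. ,  -4.3,   4.1]), np.float64(-0.0022))
120 (array([-103.2,   -4.2,   11.5]), np.float64(-0.0022))
130 (array([-117.9,   -4.2,   21.5]), np.float64(-0.0022))
140 (array([-130.6,   -4.2,   34. ]), np.float64(-0.0022))
150 (array([-140.9,   -4.2,   48.4]), np.float64(-0.0022))
160 (array([-148.6,   -4.2,   64.5]), np.float64(-0.0022))
170 (array([-153.4,   -4.2,   81.6]), np.float64(-0.0022))
180 (array([-155.1,   -4.2,   99.3]), np.float64(-0.0022))
190 (array([-153.7,   -4.3,  117. ]), np.float64(-0.0022))
200 (array([-149.3,   -4.3,  134.2]), np.float64(-0.0022))
205 (array([-146. ,   -4.3,  142.5]), np.float64(-0.0022))
```

View pics/m20.png

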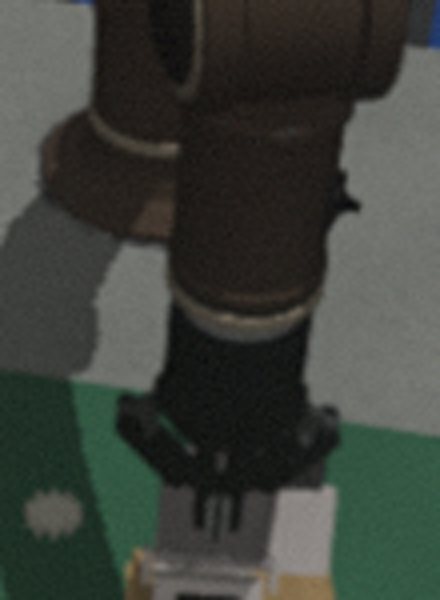

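Call:
move_arm:
  targets:
    - [[-15,-2,0,0],[-30,-3,0,0],[-38,-3,0,0],[-46,-3,-1,0],[-54,-3,-1,0],[-62,-3,0,0],[-70,-3,0,0],[-79,-3,2,0],[-87,-3,4,0],[-95,-3,8,0],[-103,-3,12,0],[-103,-3,12,0]]

```text
clock: 22.63
position: [0.6002, 0.1245, 0.2822]
orientation: [[0.991, 0.135, -0.002], [0.135, -0.991, -0.001], [-0.002, 0.0, -1.0]]
contact_force: [0.1, 1.1, 0.3]
finger_gap: -0.0002
```

Run:
```python
from rel import *
st()
for a in(120,130,140,150,160,165,170,175,180):
  P=lidtcp(a,102);print(a,rel(P,yaw))
crop("scene",300,60,110,150,4,"m21.png")
```

```text
t 22.63 pos [0.6002 0.1245 0.2822] yaw 0.1352 F [0.1 1.1 0.3] gap -0.0002 q [  -0.   23.  -22.   90.    9.   69. -106.]
120 (array([ 1.8,  0.7, -1.1]), np.float64(0.0002))
130 (array([-12.8,   0.7,   9. ]), np.float64(0.0002))
140 (array([-25.5,   0.7,  21.4]), np.float64(0.0002))
150 (array([-35.8,   0.7,  35.9]), np.float64(0.0002))
160 (array([-43.4,   0.7,  52. ]), np.float64(0.0002))
165 (array([-46.2,   0.7,  60.5]), np.float64(0.0002))
170 (array([-48.2,   0.7,  69.1]), np.float64(0.0002))
175 (array([-49.4,   0.7,  77.9]), np.float64(0.0002))
180 (array([-49.9,   0.6,  86.8]), np.float64(0.0002))
```

View pics/m21.png

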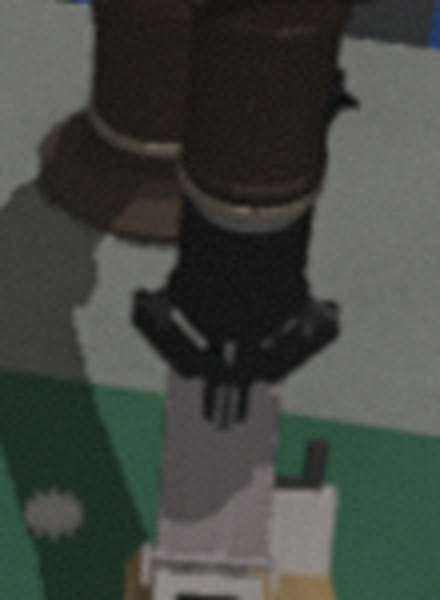

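Call:
move_arm:
  targets:
    - [[-6,0.5,4,0],[-13,0.5,9,0],[-19,0.5,15,0],[-25.5,0.5,21.5,0],[-31,0.5,28.5,0],[-36,0.5,36,0],[-40,0.5,44,0],[-43.5,0.5,52,0],[-46,0.5,60,0],[-48,0.5,69,0],[-48,0.5,69,0]]

```text
clock: 23.6
position: [0.5533, 0.1174, 0.2116]
orientation: [[0.991, 0.134, -0.003], [0.134, -0.991, -0.001], [-0.003, 0.0, -1.0]]
contact_force: [-0.3, -0.4, 0.4]
finger_gap: 0.0003
```

Run:
```python
from rel import *
st()
for a in(170,180,185,190,195,200,203,205):
  P=lidtcp(a,102);print(a,rel(P,yaw))
crop("scene",300,100,110,150,4,"m22.png")
```

```text
t 23.6 pos [0.5533 0.1174 0.2116] yaw 0.1349 F [-0.3 -0.4  0.4] gap 0.0003 q [   0.   22.  -22.  102.   10.   58. -108.]
170 (array([-0.9, -0.1, -1.6]), np.float64(-0.0001))
180 (array([-2.6, -0.1, 16.1]), np.float64(-0.0001))
185 (array([-2.2, -0.1, 25. ]), np.float64(-0.0001))
190 (array([-1.1, -0.1, 33.8]), np.float64(-0.0001))
195 (array([ 0.7, -0.1, 42.5]), np.float64(-0.0001))
200 (array([ 3.4, -0.1, 51. ]), np.float64(-0.0001))
203 (array([ 5.3, -0.1, 56. ]), np.float64(-0.0001))
205 (array([ 6.7, -0.1, 59.3]), np.float64(-0.0001))
```

View pics/m22.png

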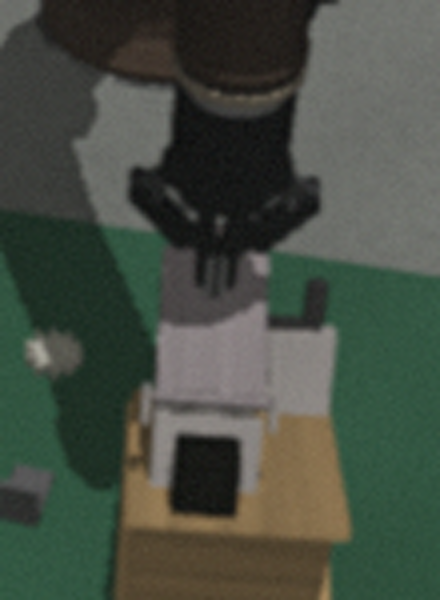

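Call:
move_arm:
  targets:
    - [[-2,0,8,0],[-2.5,0,16,0],[-2.5,0,25,0],[-1,0,33,0],[0,0,38,0],[0,0,42,0],[0,0,42,0],[0,0,42,0]]

```text
clock: 24.32
position: [0.5542, 0.1178, 0.1714]
orientation: [[0.991, 0.134, -0.001], [0.134, -0.991, -0.0], [-0.001, 0.0, -1.0]]
contact_force: [0.0, 0.5, 1.0]
finger_gap: -0.0003
```

Run:
```python
from rel import *
st()
crop("scene",300,100,110,150,4,"m23.png")
```

```text
t 24.32 pos [0.5542 0.1178 0.1714] yaw 0.1349 F [0.  0.5 1. ] gap -0.0003 q [  -0.   25.  -22.  104.   11.   54. -109.]
```

View pics/m23.png

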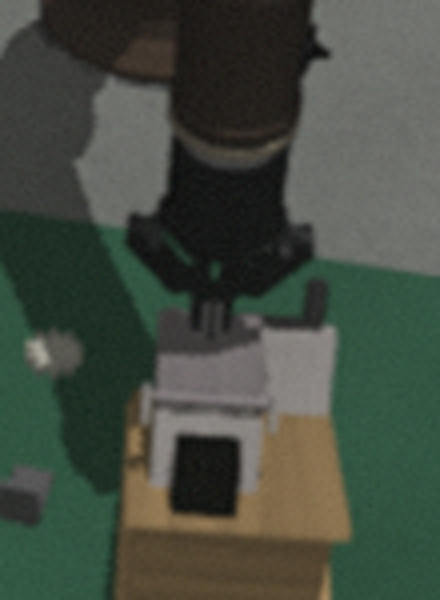

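Nearly shut. I'll press on slowly until the force rises.

Call:
move_arm:
  targets:
    - [[0,0,3,0],[0,0,6,0],[0,0,8,0],[0,0,8,0],[0,0,8,0]]

```text
clock: 24.78
position: [0.5542, 0.1178, 0.1636]
orientation: [[0.991, 0.134, -0.001], [0.134, -0.991, -0.0], [-0.001, 0.0, -1.0]]
contact_force: [-0.2, 0.1, -0.7]
finger_gap: -0.0004
```

Call:
move_arm:
  targets:
    - [[0,0,2,0],[0,0,4,0],[0,0,4,0],[0,0,4,0]]

```text
clock: 25.12
position: [0.5546, 0.1179, 0.1599]
orientation: [[0.991, 0.134, 0.0], [0.134, -0.991, 0.0], [0.0, -0.0, -1.0]]
contact_force: [0.3, -0.3, 1.7]
finger_gap: 0.0001
```

Call:
move_arm:
  targets:
    - [[0,0,1.5,0],[0,0,3,0],[0,0,3,0],[0,0,3,0]]

```text
clock: 25.45
position: [0.555, 0.118, 0.1592]
orientation: [[0.991, 0.134, 0.002], [0.134, -0.991, -0.0], [0.002, 0.001, -1.0]]
contact_force: [-6.0, -1.8, 21.5]
finger_gap: 0.0001
```

Run:
```python
from rel import *
st()
crop("scene",300,100,110,150,4,"m24.png")
```

```text
t 25.45 pos [0.555  0.118  0.1592] yaw 0.1347 F [-6.  -1.8 21.5] gap 0.0001 q [  -1.   25.  -21.  105.   12.   52. -109.]
```

View pics/m24.png

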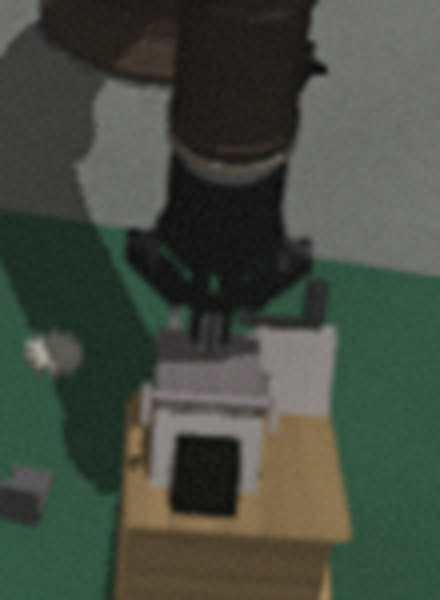

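Call:
move_arm:
  targets:
    - [[0,0,-10,0],[-5,-5,-35,0],[-15,-25,-60,0],[-35,-60,-70,0],[-55,-90,-70,0],[-75,-115,-70,0],[-78,-118,-70,0],[-78,-118,-70,0],[-78,-118,-70,0]]

```text
clock: 26.25
position: [0.4615, 0.2238, 0.2268]
orientation: [[0.991, 0.135, 0.0], [0.135, -0.991, -0.001], [0.0, 0.001, -1.0]]
contact_force: [0.4, -0.4, 0.1]
finger_gap: 0.0003
```

Run:
```python
from rel import *
st()
def kt(y,z=48): return seat+R@(np.array([-72,y,z])/1000)+np.array([0,0,.025])
for y in(112,53.5,45): print(y,kt(y),rel(kt(y),yaw))
crop("scene",310,120,90,110,5.5,"m25.png")
crop("top",225,150,90,110,5.5,"m26.png")
```

```text
t 26.25 pos [0.4615 0.2238 0.2268] yaw 0.1352 F [ 0.4 -0.4  0.1] gap 0.0003 q [ -10.   17.  -26.  108.    9.   58. -122.]
112 [0.49258574 0.22226063 0.15386477] (array([30.5,  5.7, 72.9]), np.float64(0.0002))
53.5 [0.50045927 0.1642929  0.15386477] (array([30.5, 64.2, 72.9]), np.float64(0.0002))
45 [0.50160329 0.15587024 0.15386477] (array([30.5, 72.7, 72.9]), np.float64(0.0002))
```

View pics/m25.png

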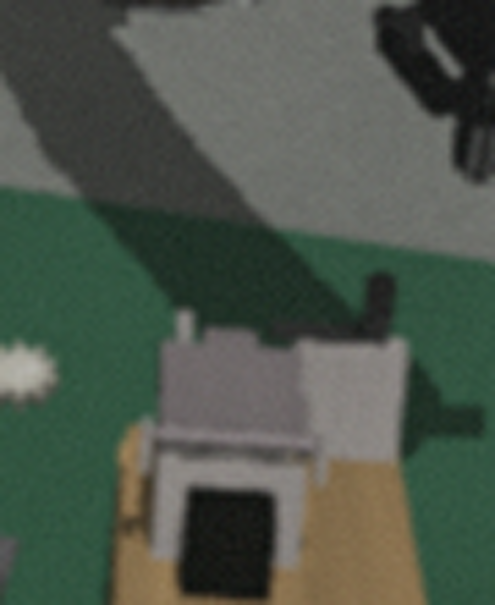

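View pics/m26.png

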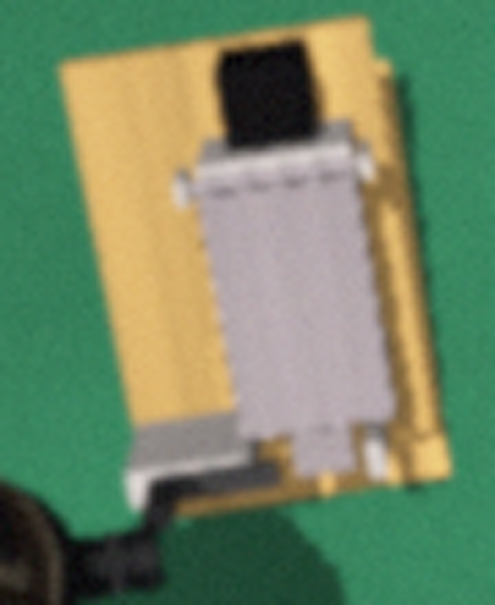

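Call:
move_arm:
  targets:
    - [[10,2,15,0],[20,4,32,0],[30,5,50,0],[30.5,5,65,0],[30.5,5,73,0],[30.5,5,73,0],[30.5,5,73,0]]

```text
clock: 26.93
position: [0.4923, 0.2229, 0.1536]
orientation: [[0.991, 0.133, -0.001], [0.133, -0.991, -0.0], [-0.001, 0.0, -1.0]]
contact_force: [-0.0, 0.4, 0.4]
finger_gap: -0.0
```

Call:
move_arm:
  targets:
    - [[0,4,0,0],[0,8,0,0],[0,12,0,0],[0,16,0,0],[0,20,0,0],[0,24,0,0],[0,28,0,0],[0,32,0,0],[0,32,0,0]]

```text
clock: 27.68
position: [0.4968, 0.1907, 0.1538]
orientation: [[0.991, 0.133, 0.0], [0.133, -0.991, -0.0], [0.0, 0.0, -1.0]]
contact_force: [0.3, 0.6, 0.0]
finger_gap: -0.0002
```

Run:
```python
from rel import *
st()
def kt(y,z=48): return seat+R@(np.array([-72,y,z])/1000)+np.array([0,0,.025])
for y in(60,53.5,50): print(y,kt(y),rel(kt(y),yaw))
crop("scene",310,120,90,110,5.5,"m27.png")
```

```text
t 27.68 pos [0.4968 0.1907 0.1538] yaw 0.1338 F [0.3 0.6 0. ] gap -0.0002 q [  -7.   23.  -24.  109.   12.   50. -120.]
60 [0.49958444 0.17073376 0.15386477] (array([ 0.1, 20.1, -0. ]), np.float64(-0.0012))
53.5 [0.50045927 0.1642929  0.15386477] (array([ 0.1, 26.6, -0. ]), np.float64(-0.0012))
50 [0.50093034 0.16082475 0.15386477] (array([ 0.1, 30.1, -0. ]), np.float64(-0.0012))
```

View pics/m27.png

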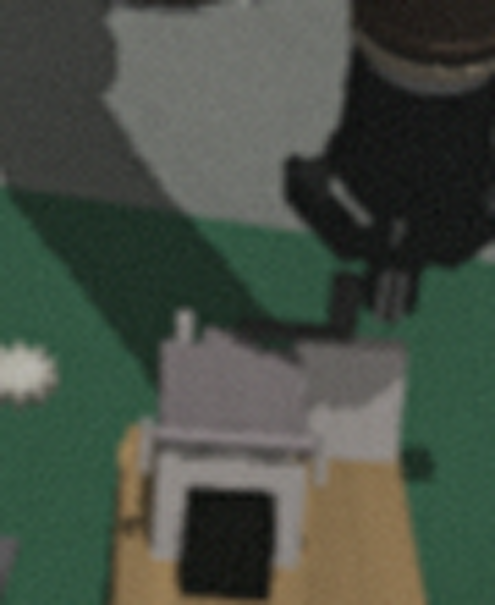

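Call:
move_arm:
  targets:
    - [[0,3,0,0],[0,7,0,0],[0,11,0,0],[0,15,0,0],[0,19,0,0],[0,22,0,0],[0,24,0,0],[0,26,0,0],[0,26,0,0]]

```text
clock: 28.48
position: [0.4996, 0.1682, 0.1539]
orientation: [[0.991, 0.136, 0.0], [0.136, -0.991, 0.003], [0.0, -0.003, -1.0]]
contact_force: [-2.2, 8.3, -1.2]
finger_gap: -0.0002
```

Call:
move_arm:
  targets:
    - [[0,2,0,0],[0,4,0,0],[0,4,0,0],[0,4,0,0]]

```text
clock: 28.82
position: [0.4997, 0.1674, 0.1541]
orientation: [[0.99, 0.138, 0.0], [0.138, -0.99, 0.007], [0.001, -0.007, -1.0]]
contact_force: [-3.0, 17.0, -3.9]
finger_gap: -0.0001
```

Run:
```python
from rel import *
st()
crop("scene",310,120,90,110,5.5,"m28.png")
```

```text
t 28.82 pos [0.4997 0.1674 0.1541] yaw 0.1387 F [-3.  17.  -3.9] gap -0.0001 q [  -5.   23.  -24.  110.   11.   49. -116.]
```

View pics/m28.png

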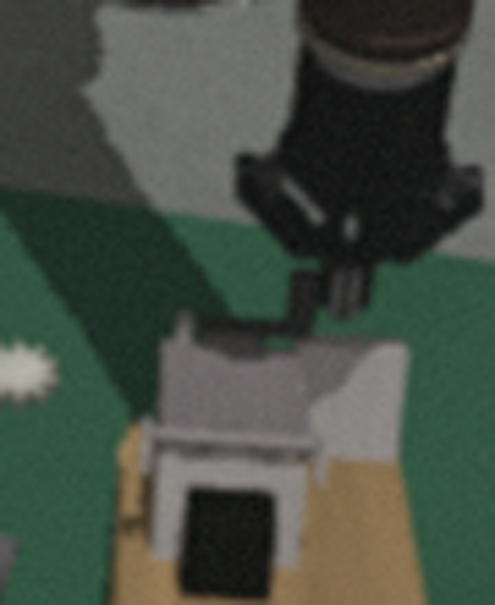

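Call:
move_arm:
  targets:
    - [[0,-8,0,0],[0,-20,-5,0],[-10,-45,-40,0],[-20,-80,-60,0],[-30,-115,-60,0],[-30,-150,-60,0],[-30,-180,-60,0],[-30,-180,-60,0]]

```text
clock: 29.53
position: [0.4442, 0.3431, 0.2148]
orientation: [[0.99, 0.141, 0.0], [0.141, -0.99, 0.004], [0.001, -0.004, -1.0]]
contact_force: [-0.3, 0.1, 0.1]
finger_gap: 0.0001
```

Run:
```python
from rel import *
st()
for n in("top","scene"): np.save(f"avg_{n}.npy",np.mean([ctrl.capture(n)["img"].astype(float) for _ in range(4)],0))
T=np.load("avg_top.npy");f=11
x0,y0,w,h=245,205,55,45
im=cv2.resize(T[y0:y0+h,x0:x0+w,::-1].clip(0,255).astype(np.uint8),None,fx=f,fy=f,interpolation=cv2.INTER_LANCZOS4)
cv2.imwrite("pics/n1.png",im)
T=np.load("avg_scene.npy")
x0,y0,w,h=325,155,66,50
im2=cv2.resize(T[y0:y0+h,x0:x0+w,::-1].clip(0,255).astype(np.uint8),None,fx=f,fy=f,interpolation=cv2.INTER_LANCZOS4)
cv2.imwrite("pics/n2.png",im2)
S=ctrl.capture("scene");T=ctrl.capture("top");pp=np.array(p);pp[3]=yaw
for y in(.0758,.0358,.0308):
    print(y,np.round((proj(S,W(pp,[-.072,y,.066]))[0]-[325,155]+.5)*11),np.round((proj(T,W(pp,[-.072,y,.066]))[0]-[245,205]+.5)*11))
```

```text
t 29.53 pos [0.4442 0.3431 0.2148] yaw 0.1418 F [-0.3  0.1  0.1] gap 0.0001 q [ -21.   22.  -28.  102.   12.   59. -135.]
0.0758 [596. 180.] [ 97. 423.]
0.0358 [441. 170.] [273. 395.]
0.0308 [422. 169.] [295. 392.]
```

View pics/n1.png

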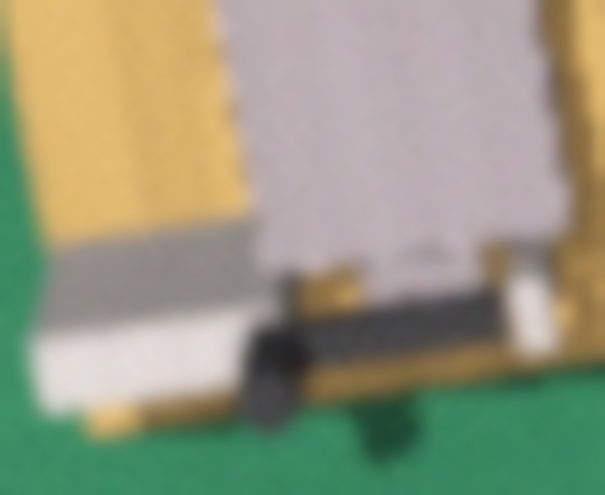

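View pics/n2.png

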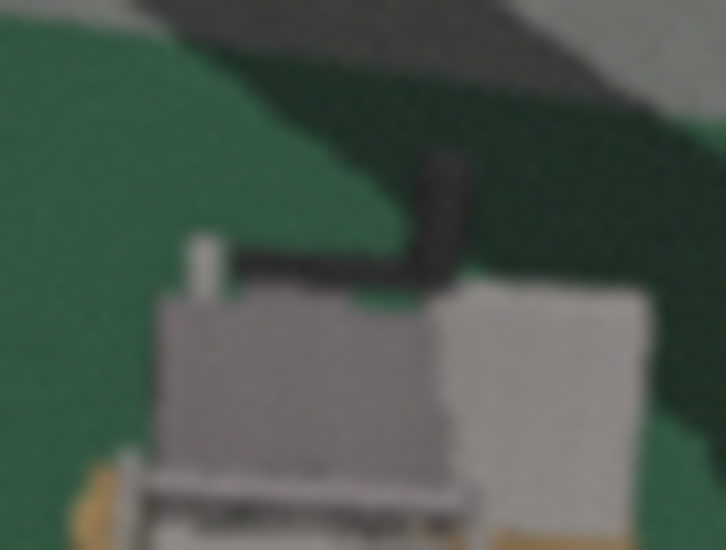

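Run:
```python
from rel import *
st()
def kt(y,z=48): return seat+R@(np.array([-72,y,z])/1000)+np.array([0,0,.025])
for y in(72,57,52): print(y,kt(y),rel(kt(y),yaw))
```

```text
t 30.03 pos [0.4471 0.3355 0.2139] yaw 0.1334 F [-0.4  0.1  0.1] gap -0.0003 q [ -21.   22.  -27.  102.   12.   59. -135.]
72 [0.49796935 0.18262458 0.15386477] (array([ 30.1, 158.3,  60. ]), np.float64(-0.0016))
57 [0.49998821 0.16776106 0.15386477] (array([ 30.2, 173.3,  60.1]), np.float64(-0.0016))
52 [0.50066116 0.16280655 0.15386477] (array([ 30.2, 178.3,  60.1]), np.float64(-0.0016))
```

Call:
move_arm:
  targets:
    - [[5,35,0,0],[15,75,0,0],[30,115,10,0],[30,140,30,0],[30,150,50,0],[30,158,57,0],[30,158,57,0],[30,158,57,0]]

```text
clock: 30.7
position: [0.4976, 0.1844, 0.1572]
orientation: [[0.991, 0.135, -0.0], [0.135, -0.991, 0.001], [-0.0, -0.001, -1.0]]
contact_force: [0.1, -0.4, -0.2]
finger_gap: -0.0003
```

Call:
move_arm:
  targets:
    - [[0,4,0,0],[0,8,0,0],[0,12,0,0],[0,14,0,0],[0,14,0,0],[0,14,0,0]]

```text
clock: 31.2
position: [0.4995, 0.17, 0.157]
orientation: [[0.991, 0.134, 0.0], [0.134, -0.991, 0.0], [0.0, -0.0, -1.0]]
contact_force: [0.2, 0.2, 0.3]
finger_gap: 0.0004
```

Call:
move_arm:
  targets:
    - [[0,2,0,0],[0,4,0,0],[0,6,0,0],[0,6,0,0],[0,6,0,0]]

```text
clock: 31.62
position: [0.4999, 0.1673, 0.1572]
orientation: [[0.991, 0.137, 0.001], [0.137, -0.991, 0.004], [0.001, -0.004, -1.0]]
contact_force: [-0.8, 9.3, -0.1]
finger_gap: -0.0002
```

Run:
```python
from rel import *
st(); s=ctrl.state();print(R.T@(s["position"]-[0,0,.025]-seat)*1000)
for n in("scene",): np.save(f"avg_{n}.npy",np.mean([ctrl.capture(n)["img"].astype(float) for _ in range(3)],0))
T=np.load("avg_scene.npy");f=11
x0,y0,w,h=325,155,66,50
im2=cv2.resize(T[y0:y0+h,x0:x0+w,::-1].clip(0,255).astype(np.uint8),None,fx=f,fy=f,interpolation=cv2.INTER_LANCZOS4)
cv2.imwrite("pics/n3.png",cv2.convertScaleAbs(im2,alpha=1.8))
```

```text
t 31.62 pos [0.4999 0.1673 0.1572] yaw 0.1371 F [-0.8  9.3 -0.1] gap -0.0002 q [  -4.   22.  -24.  110.   12.   50. -116.]
[-70.72704052  56.51357567  51.04036779]
```

View pics/n3.png

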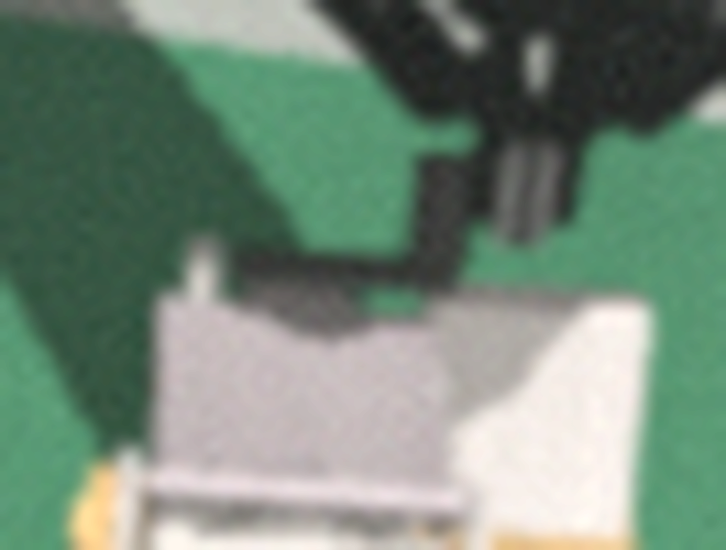

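Call:
move_arm:
  targets:
    - [[0,2,0,0],[0,4,0,0],[0,6,0,0],[0,6,0,0],[0,6,0,0]]

```text
clock: 32.18
position: [0.5002, 0.1657, 0.1575]
orientation: [[0.99, 0.14, 0.001], [0.14, -0.99, 0.01], [0.003, -0.009, -1.0]]
contact_force: [-3.0, 21.2, -3.5]
finger_gap: 0.0001
```

Run:
```python
from rel import *
st(); s=ctrl.state();print(R.T@(s["position"]-[0,0,.025]-seat)*1000,s["orientation"][:,2])
```

```text
t 32.18 pos [0.5002 0.1657 0.1575] yaw 0.1402 F [-3.  21.2 -3.5] gap 0.0001 q [  -4.   22.  -24.  110.   11.   50. -116.]
[-70.52747381  54.8798644   51.30527478] [ 0.00117448  0.00966271 -0.99995263]
```

Run:
```python
from rel import *
T=ctrl.capture("top");S=ctrl.capture("scene")
def sec(c,uv,x):   # intersect with plane seat-x = x (m) -> seat y,z
    o,d=ray(c,uv);n=R[:,0];t=(n@(seat+x*n-o))/(n@d);return np.round(R.T@(o+t*d-seat)*1000,1)
def secz(c,uv,z):
    o,d=ray(c,uv);n=R[:,2];t=(n@(seat+z*n-o))/(n@d);return np.round(R.T@(o+t*d-seat)*1000,1)
n1=lambda X,Y:(245+X/11-.5,205+Y/11-.5); n2=lambda X,Y:(325+X/11-.5,155+Y/11-.5)
z2=lambda X,Y:(245+X/14-.5,208+Y/14-.5); z3=lambda X,Y:(325+X/12-.5,145+Y/12-.5)
print("bar end init",secz(T,z2(430,385),.036),"now",secz(T,n1(507,320),.036))
print("bar end now scene",sec(S,n2(235,262),-.066))
print("post scene",sec(S,n2(190,240),-.066),sec(S,n2(225,240),-.066),sec(S,n2(225,300),-.066))
print("post top",[secz(T,n1(*q),.045) for q in((512,300),(550,290),(520,350),(555,345))])
print("knob init scene",sec(S,z3(651,300),-.066),"now",sec(S,n2(447,155),-.066))
print("knob base init",sec(S,z3(635,440),-.066),"now",sec(S,n2(438,275),-.066))
print("tab",secz(T,n1(365,300),.029),secz(T,n1(480,285),.029))
```

```text
bar end init [-72.3  22.   36. ] now [-75.1 -17.   36. ]
bar end now scene [-66.  -15.6  39.5]
post scene [-66.  -27.6  44.8] [-66.  -18.6  45.4] [-66.  -17.4  28.9]
post top [array([-66.7, -19.6,  45. ]), array([-65.8, -28.6,  45. ]), array([-79.2, -19.4,  45. ]), array([-79.4, -27.5,  45. ])]
knob init scene [-66.   74.8  72.1] now [-66.   36.4  72.3]
knob base init [-66.   74.5  36.8] now [-66.   37.   39.4]
tab [-67.4  15.   29. ] [-68.2 -11.8  29. ]
```

Call:
move_arm:
  targets:
    - [[0,-8,0,0],[0,-10,-15,0],[0,-10,-32,0],[0,5,-35,0],[0,25,-35,0],[0,45,-35,0],[0,50,-35,0],[0,50,-20,0],[0,50,-6,0],[0,50,0,0],[0,50,0,0],[0,50,0,0]]

```text
clock: 33.28
position: [0.5076, 0.1089, 0.1568]
orientation: [[0.991, 0.135, -0.001], [0.135, -0.991, 0.0], [-0.001, -0.0, -1.0]]
contact_force: [0.0, -0.1, -0.5]
finger_gap: -0.0003
```

Run:
```python
from rel import *
st(); s=ctrl.state();print(R.T@(s["position"]-[0,0,.025]-seat)*1000)
T=np.mean([ctrl.capture("scene")["img"].astype(float) for _ in range(3)],0);f=11
x0,y0,w,h=325,155,66,50
im2=cv2.resize(T[y0:y0+h,x0:x0+w,::-1].clip(0,255).astype(np.uint8),None,fx=f,fy=f,interpolation=cv2.INTER_LANCZOS4)
cv2.imwrite("pics/n4.png",cv2.convertScaleAbs(im2,alpha=1.8))
```

```text
t 33.28 pos [0.5076 0.1089 0.1568] yaw 0.1355 F [ 0.  -0.1 -0.5] gap -0.0003 q [   1.   22.  -23.  111.   11.   49. -110.]
[-71.10156568  -2.35048804  50.77035715]
```

View pics/n4.png

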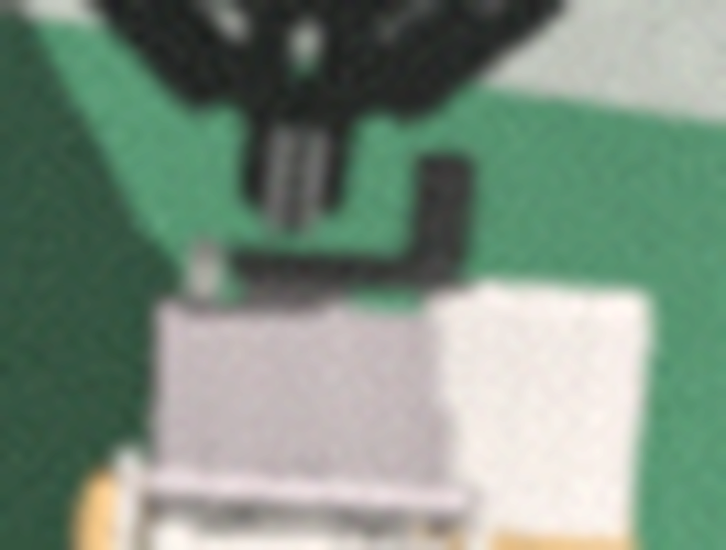

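Call:
move_arm:
  targets:
    - [[0,-6,0,0],[0,-12,0,0],[0,-17,0,0],[0,-22,0,0],[0,-27,0,0],[0,-32,0,0],[0,-37,0,0],[0,-42,0,0],[0,-47,0,0],[0,-50,0,0],[0,-53,0,0],[0,-53,0,0]]

```text
clock: 34.43
position: [0.5007, 0.1618, 0.1569]
orientation: [[0.991, 0.135, 0.0], [0.135, -0.991, 0.0], [0.0, -0.0, -1.0]]
contact_force: [0.9, -0.2, -0.1]
finger_gap: 0.0004
```

Run:
```python
from rel import *
st(); s=ctrl.state();print(R.T@(s["position"]-[0,0,.025]-seat)*1000)
```

```text
t 34.43 pos [0.5007 0.1618 0.1569] yaw 0.1355 F [ 0.9 -0.2 -0.1] gap 0.0004 q [  -4.   22.  -24.  110.   12.   50. -116.]
[-70.85290399  50.9923908   50.77059791]
```

Call:
move_arm:
  targets:
    - [[0,-1,0,0],[0,-2,0,0],[0,-3,0,0],[0,-4,0,0],[0,-4,0,0],[0,-4,0,0]]

```text
clock: 34.93
position: [0.5001, 0.165, 0.1568]
orientation: [[0.991, 0.134, -0.0], [0.134, -0.991, 0.0], [-0.0, -0.0, -1.0]]
contact_force: [1.0, -1.1, 1.3]
finger_gap: -0.0001
```

Call:
move_arm:
  targets:
    - [[0,-1,0,0],[0,-2,0,0],[0,-3,0,0],[0,-4,0,0],[0,-4,0,0],[0,-4,0,0]]

```text
clock: 35.43
position: [0.4995, 0.1691, 0.1568]
orientation: [[0.991, 0.135, -0.0], [0.135, -0.991, 0.0], [-0.0, -0.0, -1.0]]
contact_force: [0.8, -1.3, -0.1]
finger_gap: 0.0002
```

Run:
```python
from rel import *
st(); s=ctrl.state();print(R.T@(s["position"]-[0,0,.025]-seat)*1000)
T=np.mean([ctrl.capture("scene")["img"].astype(float) for _ in range(3)],0);f=11
x0,y0,w,h=325,155,66,50
im2=cv2.resize(T[y0:y0+h,x0:x0+w,::-1].clip(0,255).astype(np.uint8),None,fx=f,fy=f,interpolation=cv2.INTER_LANCZOS4)
cv2.imwrite("pics/n5.png",cv2.convertScaleAbs(im2,alpha=1.8))
```

```text
t 35.43 pos [0.4995 0.1691 0.1568] yaw 0.135 F [ 0.8 -1.3 -0.1] gap 0.0002 q [  -5.   23.  -24.  110.   12.   50. -117.]
[-71.0043154   58.39570161  50.74655305]
```

View pics/n5.png

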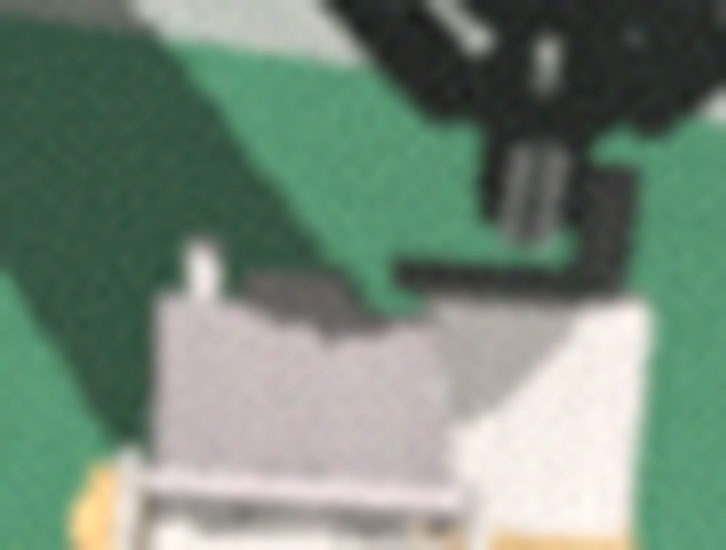

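Call:
move_arm:
  targets:
    - [[0,-1,0,0],[0,-2,0,0],[0,-3,0,0],[0,-4,0,0],[0,-4,0,0],[0,-4,0,0]]

```text
clock: 36.08
position: [0.4992, 0.1723, 0.1567]
orientation: [[0.991, 0.134, -0.0], [0.134, -0.991, -0.001], [-0.0, 0.001, -1.0]]
contact_force: [2.0, -4.5, 1.5]
finger_gap: 0.0002
```

Run:
```python
from rel import *
st(); s=ctrl.state();print(R.T@(s["position"]-[0,0,.025]-seat)*1000)
T=np.mean([ctrl.capture("scene")["img"].astype(float) for _ in range(3)],0);f=11
x0,y0,w,h=325,155,66,50
im2=cv2.resize(T[y0:y0+h,x0:x0+w,::-1].clip(0,255).astype(np.uint8),None,fx=f,fy=f,interpolation=cv2.INTER_LANCZOS4)
cv2.imwrite("pics/n6.png",cv2.convertScaleAbs(im2,alpha=1.8))
```

```text
t 36.08 pos [0.4992 0.1723 0.1567] yaw 0.1343 F [ 2.  -4.5  1.5] gap 0.0002 q [  -5.   23.  -24.  110.   12.   50. -117.]
[-70.96789061  61.57709971  50.68903023]
```

View pics/n6.png

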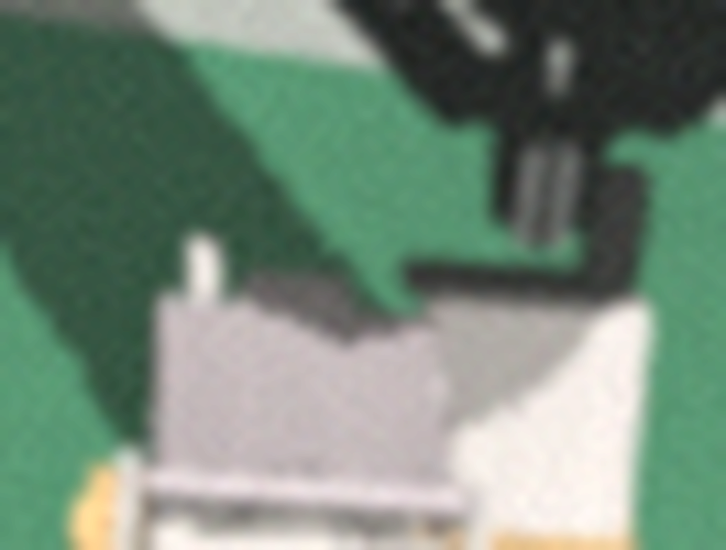

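Call:
move_arm:
  targets:
    - [[0,8,0,0],[0,8,-15,0],[0,8,-32,0],[0,-10,-36,0],[0,-30,-36,0],[0,-50,-36,0],[0,-56,-36,0],[0,-57,-18,0],[0,-57,-4,0],[0,-57,0,0],[0,-57,0,0],[0,-57,0,0]]

```text
clock: 37.23
position: [0.4914, 0.2291, 0.1569]
orientation: [[0.991, 0.134, -0.0], [0.134, -0.991, 0.0], [-0.0, -0.0, -1.0]]
contact_force: [0.1, 0.7, 0.3]
finger_gap: 0.0002
```

Call:
move_arm:
  targets:
    - [[0,5,0,0],[0,10,0,0],[0,15,0,0],[0,20,0,0],[0,25,0,0],[0,30,0,0],[0,35,0,0],[0,40,0,0],[0,45,0,0],[0,50,0,0],[0,54,0,0],[0,58,0,0]]

```text
clock: 38.23
position: [0.4993, 0.1715, 0.1568]
orientation: [[0.991, 0.134, 0.0], [0.134, -0.991, 0.0], [0.0, -0.0, -1.0]]
contact_force: [0.6, 1.3, 1.7]
finger_gap: 0.0001
```

Run:
```python
from rel import *
st(); s=ctrl.state();print(R.T@(s["position"]-[0,0,.025]-seat)*1000)
```

```text
t 38.23 pos [0.4993 0.1715 0.1568] yaw 0.1347 F [0.6 1.3 1.7] gap 0.0001 q [  -5.   23.  -24.  110.   12.   50. -117.]
[-70.87350895  60.74846783  50.73900184]
```

Call:
move_arm:
  targets:
    - [[0,2,0,0],[0,4,0,0],[0,6,0,0],[0,8,0,0],[0,9,0,0],[0,9,0,0],[0,9,0,0]]

```text
clock: 38.82
position: [0.5, 0.1669, 0.1572]
orientation: [[0.991, 0.137, 0.001], [0.137, -0.991, 0.005], [0.001, -0.005, -1.0]]
contact_force: [-1.5, 11.9, 0.4]
finger_gap: 0.0001
```

Call:
move_arm:
  targets:
    - [[0,-6,0,0],[0,-18,-4,0],[-5,-35,-30,0],[-15,-65,-55,0],[-25,-100,-60,0],[-30,-140,-60,0],[-30,-180,-60,0],[-30,-200,-60,0],[-30,-200,-60,0],[-30,-200,-60,0]]

```text
clock: 39.65
position: [0.4427, 0.3583, 0.2165]
orientation: [[0.991, 0.137, -0.001], [0.137, -0.991, -0.001], [-0.001, 0.001, -1.0]]
contact_force: [0.5, -0.4, 0.1]
finger_gap: -0.0001
```

Run:
```python
from rel import *
st()
I={n:np.mean([ctrl.capture(n)["img"].astype(float) for _ in range(3)],0) for n in("top","scene")}
def sv(n,x0,y0,w,h,f): return cv2.resize(I[n][y0:y0+h,x0:x0+w,::-1].clip(0,255).astype(np.uint8),None,fx=f,fy=f,interpolation=cv2.INTER_LANCZOS4)
a=sv("top",240,155,60,95,6.2);b=sv("scene",325,150,66,95,6.2)
cv2.imwrite("pics/f1.png",np.hstack([a,b]))
cv2.imwrite("pics/f2.png",cv2.convertScaleAbs(sv("scene",325,155,66,50,11),alpha=1.8))
cv2.imwrite("pics/f3.png",I["top"][:,:,::-1].astype(np.uint8))
```

```text
t 39.65 pos [0.4427 0.3583 0.2165] yaw 0.1377 F [ 0.5 -0.4  0.1] gap -0.0001 q [ -22.   23.  -28.  101.   12.   60. -137.]
```

View pics/f1.png

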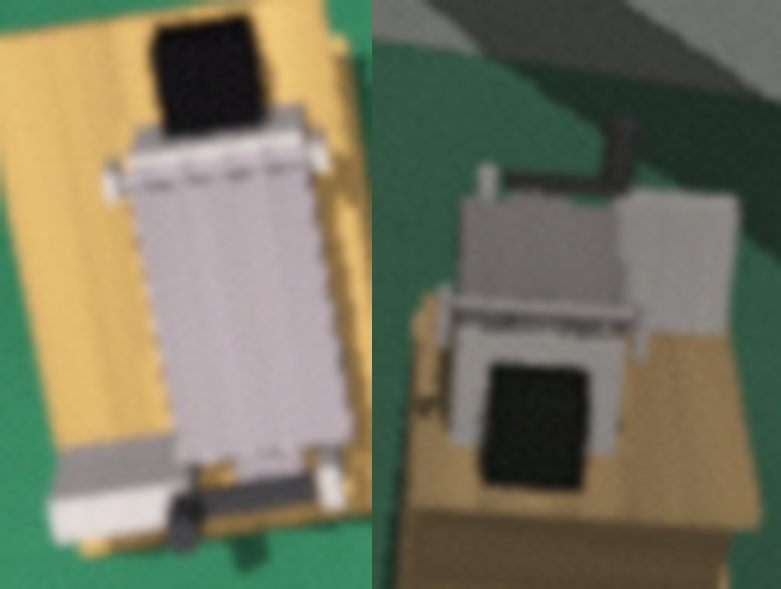

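View pics/f2.png

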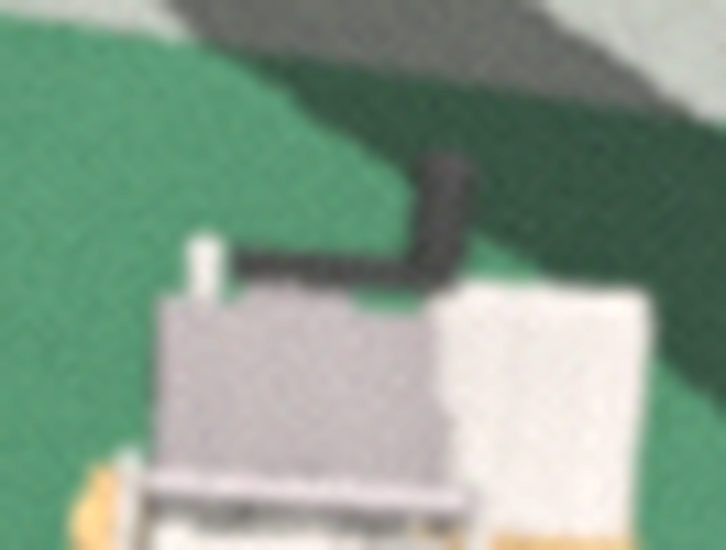

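View pics/f3.png

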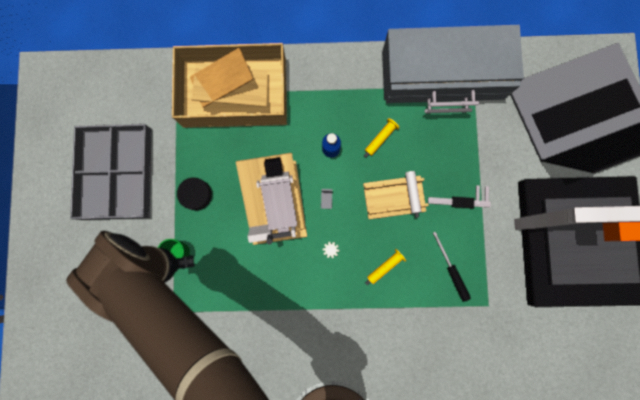

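Run:
```python
from station import ctrl
print(ctrl.state()["contact_force"],ctrl.finish_job())
```

```text
the job is handed in; nothing more can be done
[ 0.47841491 -0.657844    0.37950309] None
```

The flanged cartridge is in the dock, the lid is shut over it and the bolt is across. The job was handed in at about 40 s with the arm clear of everything; no verdict was reported.

**How it was done**
- **Lid first:** I pushed it back to its open limit to make room for the gripper, which can only point straight down.
- **Cartridge:** I lifted it from the rest and pressed its flange lightly, at about 4 N, on the empty end of the rest's near wall to tilt it about 26° in the grip. I then lowered it into the slots, felt contact at about 5–8 N, and released it.
- **Lid and bolt:** I pushed the lid down by its outer face and slid the bolt home.

**Last checks**
- **Cartridge:** before the lid closed, the top view put the tube end, nozzle and flange within about 1 mm of where they should lie when home, with the flange behind the plate. After that the lid hid it.
- **Lid:** it came to a hard stop at 21 N, within 1 mm of the height worked out for shut.
- **Bolt:** it stopped hard at 17 N and 21 N, but pictures showed only about 39 mm of travel instead of 45. I slid it back to its other stop and measured about 45 mm between the two, so it had started about 5 mm in. I then pushed it home again to 12 N, and the knob stood where it had at the first stop.
- **Other objects:** the plain cartridge, the yellow look-alikes and the rest of the table looked unmoved in the last top view. The rest did take that light press while I tilted the cartridge.

**Disagreements:** the fitted heights were off by a little: the cartridge axis came out at 50 mm against the stated 47, and the dock floor was met about 1.5 mm higher than computed.

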